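Weld inspection: show every welded side to the camera, then file the feet in the drawer

ROBOT

A 6-joint arm with a two-finger parallel gripper is mounted at the origin on the work surface. World frame = base frame: x ahead of the robot, y to its left, z up, the work surface at z = 0. Lengths are in m, angles in rad, forces in N, time in s.
With the tool pointing down it reaches from about 0.3 to 0.875 m from the base axis. Payload 4.2 kg.
Tool frame: the origin (TCP) lies at the very end of the fingers, on their centre line; the grasp point (between the pads) lies bot.grip_depth behind it (bot.grip_depth is the distance from the TCP to the grasp point, in m); z points along the fingers, y is the direction in which the jaws open and shut (so a half turn about z gives the same grasp; the last joint's range is limited). The gripper opens to 85 mm and grips with 20 to 120 N. Pads are 22 mm wide; open, the fingers measure 114 mm over their backs; the gripper's body (76 mm by 85 mm) begins 54 mm behind the grasp point. The pads swing forward as they close: fully open they stand 13 mm farther back than shut.
Start: joints at [1.256, 0.32, 1.565, -0, 1.257, -0.02], TCP at [0.167, 0.55, 0.231] pointing down, gripper open.
Joint ranges: [-3.11, 3.11], [-0.84, 2.01], [0.21, 2.61], [-1.34, 4.49], [0.05, 2.63], [-2.56, 2.56]. Speed limits (rad/s): [2.57, 2.57, 3.14, 3.14, 3.14, 3.14].

INTERFACE

Orientations are given as a unit quaternion [w, x, y, z].
In Python, from station import bot, optics, workorder, spotter gives the robot as it stands.
- The arm moves only by the shell command python3 -m creep 'ROWS'. ROWS is JSON, a list of rows, each an object with "offset": the shift along the tool's x, y, z in cm, a list of three; "twist": the turn, a rotation vector about the tool's x, y, z in degrees, a list of three; "claw": the gripper command: -1 is fully open, 1 is shut, values between are in proportion. In form: [{"offset": [tx, ty, tz], "twist": [rx, ry, rz], "claw": claw}, ...]. A call has 1 to 20 rows; each row shifts and turns the commanded pose from where the row before left it, along the tool's axes as they then stand; what a row does not reach is not made up. A row lasts 1/10 s, in which the tool goes at most 50 mm and 8.59 degrees, less where a joint would pass 70% of its speed; a pose out of reach is approached as far as the arm can. A call with a gripper value outside its range is refused whole. The fingers move at their own pace and stop on an object; the grip force is fixed at half the most. Time passes only in rows, so rows that do not move let the fingers close. It gives the time, the measured TCP pose, the force and the opening at its end, in the units of the state.
- bot.sense(): the state, without advancing time (a new reading comes with each control period).
- optics.grab_frame(name): name is "scene" or "top" or "wrist"; returns a dict with "pixels" (384x512x3 uint8, red, green, blue), "K" (3x3 intrinsics, pixels), "T" (4x4, takes a point from camera to world coordinates); the wrist camera has in their place "T_tool_cam" (4x4, takes a point from camera to tool coordinates, whose origin is the TCP and whose axes are the flange's). Camera axes: x right, y up, looking along -z (the intrinsics and any distortion apply to the point x, -y, -z); pixel columns grow to the right and rows downward; lengths in m; the calibration is good to about 2 mm. The wrist camera is an equidistant fisheye: a pixel r from the principal point sees the ray r / f radians off the axis. A picture is of the moment at which its call begins: read the wrist's pose just before it. There is no depth.
- workorder.finish_job(): hands the job in, once; it reports no verdict.
Trained networks look in the newest picture that a camera, given by its name, has taken for a name from the list of things; names that differ only in an ending like _2 or _b are one class to them, and where a whole thing is asked for, a point or a joint stands for the part that bears it (a point fixed in the world has none). Each returns a list of dicts, best first, with "score" (0 to 1); they miss things now and then, are a little off and sometimes report something else, mostly with a low value. They report only what shows in the picture. A call takes as long as a camera call. They do not tell look-alikes from the thing itself.
- spotter.masks_of(name, camera): "mask" (384x512 bool, what is visible of it) and "bbox" ([left, top, right, bottom] in pixels, round what is visible of it).
- spotter.landmark_of(name, camera): "location" ([column, row] in pixels: a listed point, or the origin of a listed thing).
The state is a dict: "time_s": time; "qpos": joint angles; "joint_velocities": joint speeds; "joint_efforts": joint torques, N m; "ee_pos": TCP position; "orientation": TCP orientation; "force": force on the tool from outside, world axes, zero at the start; "torque": the same for the moment, N m; "grip_width": opening from 0.0 (shut) to 1.0 (fully open).
Only numpy, scipy, OpenCV 4.12 (cv2) and the standard library are available. Lean on these libraries where they do the work, as an engineer would, in place of code of your own. Each camera call takes 0.05 s, during which the arm holds its last target. There are 200 camera calls.

TASK

Inspect the welded post feet that are on the bench, in the order red, green, blue (one or none of them may be missing): pick the foot up and hold it, upright, at the camera's focus point with its one-dot side square to the lens, then its two-dot side, then its three-dot side, keeping each mark still at the focus for a full second. Open the drawer, stand all inspected feet upright in it and slide it fully shut at the end. Do not knock the camera or shove the other things on the bench about.

Things in the scene. Friction and masses are not known exactly. Their poses are not given: they have to be found in the camera images.
- red: red post foot, about 0.35 kg, may be absent: 32 mm square red tube upright on a dark 60 x 60 x 6 mm flange, 90 mm tall in all, top closed. Origin: centre of the underside, z up. White dots 30 mm up: ONE on the -y side, TWO on +x, THREE on +y; the -x side, and the top on that half, has a black slot (not inspected). So from above, anticlockwise: slot, 1, 2, 3. Grip the tube across either pair of sides.
- red_side1 (a point): mark (1 dot) on the -y side of the red foot: on the tube's face, 16 mm from its axis and 30 mm above the underside; axes as the foot's
- red_side2 (a point): mark (2 dots) on the +x side of the red foot: on the tube's face, 16 mm from its axis and 30 mm above the underside; axes as the foot's
- red_side3 (a point): mark (3 dots) on the +y side of the red foot: on the tube's face, 16 mm from its axis and 30 mm above the underside; axes as the foot's
- green: green post foot, about 0.35 kg, may be absent: 32 mm square green tube upright on a dark 60 x 60 x 6 mm flange, 90 mm tall in all, top closed. Origin: centre of the underside, z up. White dots 30 mm up: ONE on the -y side, TWO on +x, THREE on +y; the -x side, and the top on that half, has a black slot (not inspected). So from above, anticlockwise: slot, 1, 2, 3. Grip the tube across either pair of sides.
- green_side1 (a point): mark (1 dot) on the -y side of the green foot: on the tube's face, 16 mm from its axis and 30 mm above the underside; axes as the foot's
- green_side2 (a point): mark (2 dots) on the +x side of the green foot: on the tube's face, 16 mm from its axis and 30 mm above the underside; axes as the foot's
- green_side3 (a point): mark (3 dots) on the +y side of the green foot: on the tube's face, 16 mm from its axis and 30 mm above the underside; axes as the foot's
- blue: blue post foot, about 0.35 kg, may be absent: 32 mm square blue tube upright on a dark 60 x 60 x 6 mm flange, 90 mm tall in all, top closed. Origin: centre of the underside, z up. White dots 30 mm up: ONE on the -y side, TWO on +x, THREE on +y; the -x side, and the top on that half, has a black slot (not inspected). So from above, anticlockwise: slot, 1, 2, 3. Grip the tube across either pair of sides.
- blue_side1 (a point): mark (1 dot) on the -y side of the blue foot: on the tube's face, 16 mm from its axis and 30 mm above the underside; axes as the foot's
- blue_side2 (a point): mark (2 dots) on the +x side of the blue foot: on the tube's face, 16 mm from its axis and 30 mm above the underside; axes as the foot's
- blue_side3 (a point): mark (3 dots) on the +y side of the blue foot: on the tube's face, 16 mm from its axis and 30 mm above the underside; axes as the foot's
- focus (a point): the camera's focus point: 110 mm above the table, right above the yellow cross on the camera stand's grey foot plate (4 mm thick, 90 wide, from 50 mm on its -x side to 190 on its +x side); fixed, place and yaw vary. Axes: z up, +x points level from here into the lens 70 mm away. A side is presented when its mark is here and it faces +x, the foot lying on the -x side
- camera: black camera head, 85 x 56 x 50 mm with a steel lens ring 40 mm across, fixed on its stand; origin 110 mm above the table, on the lens axis, 50 mm behind the lens; its top is 135 mm above the table
- drawer (a joint): opening of the only drawer, m: 0 shut, 0.2 fully out, starts 0 to 0.03 (about shut); slides out along the -x of the fixed green steel unit that holds it (270 mm deep in x, 320 mm wide in y, 128 mm tall; place and yaw vary), stays where it is left, takes about 3 N to move
- drawer_spot (a point): point on the drawer's inside floor, 14 mm above the table, midway across, 55 mm behind the inner face of its front (12 mm thick, 106 above the floor); moves with the drawer; axes as the unit's. The inside reaches 139 mm to either side in y (walls 60 mm tall) and 199 mm to +x; the unit's roof, 108 mm above the floor, covers x beyond (opening - 0.055 m) from here
- drawer_pull (a point): middle of the drawer's steel bar handle, 35 mm in front of the front's outer face, 93 mm above the table, bar along y 120 mm long and 11 mm thick, with a post 51 mm to each side of its middle; moves with the drawer; axes as the unit's
- spanner: spanner 150 mm long lying on the table; bystander, leave alone
- nut: round steel nut 44 mm across, 20 mm tall; bystander, leave alone
- can: orange-banded tin 60 mm across, 110 mm tall; bystander, leave alone
- magnet: red flat welding magnet 70 x 70 x 18 mm; bystander, leave alone
There are look-alikes about, which are no part of the job. What is shaped like the blue but pink is not meant.

How it is judged:
By the outcome, as a careful person would: the job done as asked, in the order asked, and still so for the second after the job is handed in, with the robot touching nothing.
Of red, green, blue only 2 to 3 are there at a start; the rules pass over those that are not, and their reading is None.
At some moment in a run one of red, green, blue may be knocked a few centimetres aside while the robot is not near it.
It also fails if it takes over 210 s, if anything falls off the work surface, if the arm or the gripper's body presses on something with over 40 N, if the wrist force passes 120 N, or if a joint passes its speed limit or range.

## Working session

There is one attempt and no reset: what is moved stays moved. The work goes in short steps, Python scripts to look and compute and a shell command to move; the robot and the scene stay as the last step left them, time stands still between calls to the robot, and variables do not carry over. Pictures are saved under pics/ and viewed, about 12 in all and at most 16, crops included, and the job is handed in when it is done.

```bash
ls; mkdir -p pics; python3 - <<'E'
from station import bot,optics,spotter
import cv2,numpy as np
s=bot.sense();print(s['time_s'],s['ee_pos'],s['orientation'],bot.grip_depth)
ims=[]
for c in ("scene","top"):
    f=optics.grab_frame(c);ims.append(f['pixels'][:,:,::-1]);print(c,f['K'].tolist(),np.round(f['T'],3).tolist())
    cv2.imwrite(f"pics/{c}0.png",cv2.resize(ims[-1],(800,600),interpolation=cv2.INTER_CUBIC))
    for n in ("red","green","blue","focus","camera","drawer_pull","drawer_spot"):
        try: print(n,[(np.round(d['location']).tolist(),round(d['score'],2)) for d in spotter.landmark_of(n,c)])
        except Exception as e: print(n,e)
E
```

```text
pics
0.0 [0.16693093 0.5497363  0.23048481] [-1.33545754e-04  1.46875844e-01  9.89154537e-01 -8.77609700e-04] 0.0187
scene [[420.38485577234746, 0.0, 255.6265730537278], [0.0, 420.38485577234746, 188.44801131310868], [0.0, 0.0, 1.0]] [[-0.815, -0.43, 0.387, 0.977], [0.579, -0.617, 0.533, 0.576], [0.009, 0.659, 0.752, 0.869], [0.0, 0.0, 0.0, 1.0]]
red []
green [([303.0, 212.0], 0.67)]
blue [([204.0, 243.0], 0.86), ([268.0, 240.0], 0.82)]
focus [([379.0, 249.0], 0.96)]
camera [([378.0, 301.0], 0.56)]
drawer_pull [([205.0, 114.0], 0.58), ([339.0, 223.0], 0.5)]
drawer_spot [([179.0, 137.0], 0.82)]
top [[362.0064338813451, 0.0, 260.4438561911633], [0.0, 362.0064338813451, 188.06552990937877], [0.0, 0.0, 1.0]] [[0.019, 0.986, -0.167, 0.388], [-1.0, 0.019, -0.006, 0.022], [-0.003, 0.167, 0.986, 1.246], [0.0, 0.0, 0.0, 1.0]]
red [([235.0, 216.0], 0.6)]
green [([245.0, 220.0], 0.86)]
blue [([238.0, 184.0], 0.69), ([258.0, 151.0], 0.57), ([198.0, 154.0], 0.15)]
focus [([163.0, 221.0], 0.95), ([238.0, 180.0], 0.37)]
camera [([142.0, 194.0], 0.84), ([229.0, 178.0], 0.69)]
drawer_pull [([362.0, 208.0], 0.71)]
drawer_spot [([371.0, 186.0], 0.89), ([238.0, 223.0], 0.43)]
```

View pics/scene0.png

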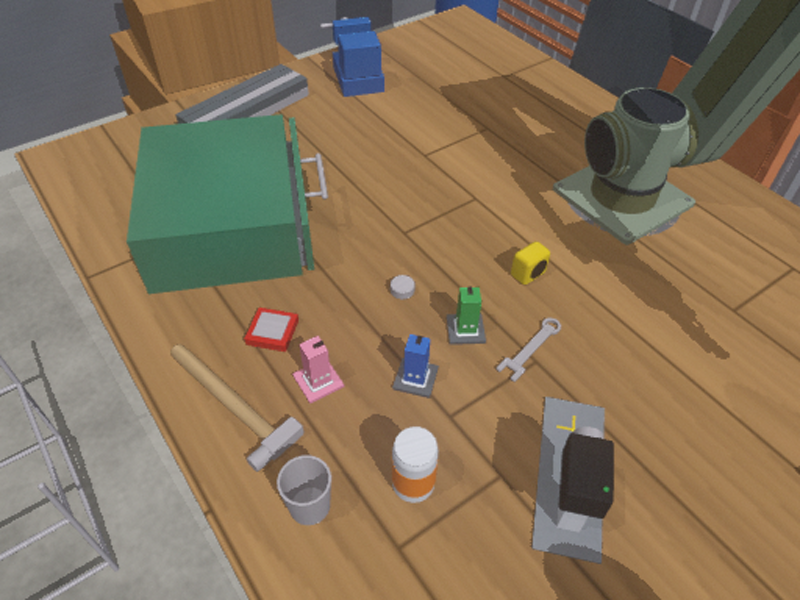

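View pics/top0.png

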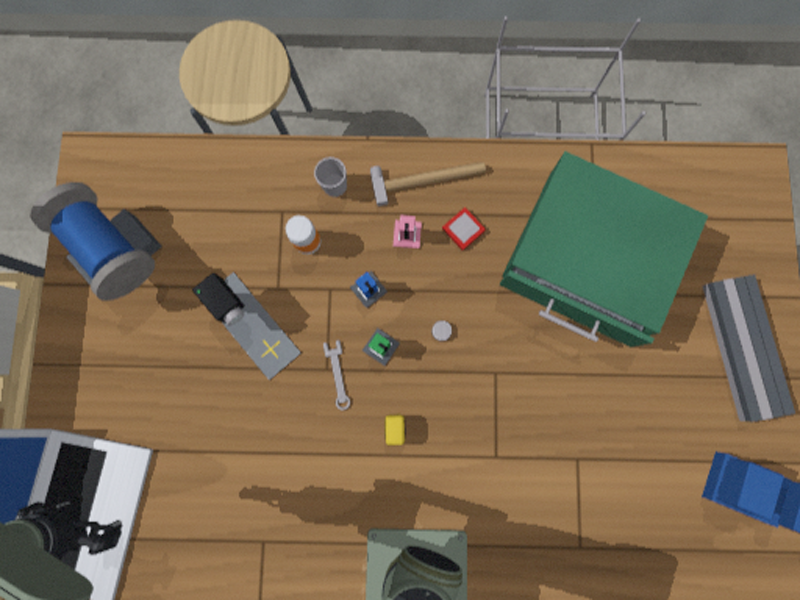

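The scene shows green at (470,315), blue at (416,362) and the camera cross at (567,424). Pink at (317,365) is the look-alike, and the drawer unit is at upper left. In the top view, green is at (380,347), blue at (368,289), pink at (407,232), the cross at (270,349) and the handle at (570,318). No red foot is visible; the red square is the magnet. So the order is green, then blue.

```bash
cat > h.py <<'E'
from station import bot,optics,spotter
import cv2,numpy as np,os
from scipy.spatial.transform import Rotation as Rn
np.set_printoptions(precision=4,suppress=True)
def pose():
    s=bot.sense();q=s['orientation'];return np.array(s['ee_pos']),Rn.from_quat([q[1],q[2],q[3],q[0]]).as_matrix(),s
def grab(c,save=None):
    p,R,s=pose();f=optics.grab_frame(c)
    if c=='wrist':
        T=np.eye(4);T[:3,:3]=R;T[:3,3]=p;f['T']=T@f['T_tool_cam']
    f['c']=c
    if save: cv2.imwrite(f'pics/{save}.png',f['pixels'][:,:,::-1])
    return f
def ray(f,uv):
    K=f['K'];x=(uv[0]-K[0,2])/K[0,0];y=(uv[1]-K[1,2])/K[1,1]
    if f['c']=='wrist':
        r=np.hypot(x,y);k=np.sin(r)/max(r,1e-9);d=np.array([x*k,-y*k,-np.cos(r)])
    else: d=np.array([x,-y,-1])
    d=f['T'][:3,:3]@d;return f['T'][:3,3],d/np.linalg.norm(d)
def onz(f,uv,z):
    o,d=ray(f,uv);return o+d*(z-o[2])/d[2]
def proj(f,X):
    p=np.linalg.inv(f['T'])@np.append(X,1);x,y,z=p[0],-p[1],-p[2];K=f['K']
    if f['c']=='wrist':
        r=np.hypot(x,y);t=np.arctan2(r,z);k=t/max(r,1e-9);x,y=x*k,y*k
    else:x,y=x/z,y/z
    return np.array([K[0,0]*x+K[0,2],K[1,1]*y+K[1,2]])
def tri(obs):
    A=0;b=0;L=[]
    for f,uv in obs:
        o,d=ray(f,uv);M=np.eye(3)-np.outer(d,d);A=A+M;b=b+M@o;L.append((o,d))
    X=np.linalg.solve(A,b);return X,[round(1000*np.linalg.norm((np.eye(3)-np.outer(d,d))@(X-o)),1) for o,d in L]
def lm(n,c,k=3): return [(np.array(d['location']),round(d['score'],2)) for d in spotter.landmark_of(n,c)[:k]]
def plan(xyz,yaw):
    """offset (cm, tool axes now) and twist for TCP->xyz, tool down with tool-x at yaw deg"""
    p,R,s=pose();x=np.array([np.cos(np.radians(yaw)),np.sin(np.radians(yaw)),0]);z=np.array([0,0,-1.]);Rt=np.c_[x,np.cross(z,x),z]
    off=100*R.T@(np.array(xyz)-p);tw=np.degrees(Rn.from_matrix(R.T@Rt).as_rotvec())
    print('off cm',np.round(off,2),'twist',np.round(tw,1),'yaw now',round(np.degrees(np.arctan2(R[1,0],R[0,0])),1),'p',p,'t',round(s['time_s'],2))
E
python3 - <<'E'
from h import *
f={c:grab(c) for c in('scene','top')}
print(f['top']['T'][:3,3])
for n in ['green','green_side1','green_side2','green_side3','blue','blue_side1','blue_side2','blue_side3','focus','camera','drawer_pull','drawer_spot','can']:
    L={c:lm(n,c) for c in f}
    for a in L['scene'][:2]:
        for b in L['top'][:2]:
            X,e=tri([(f['scene'],a[0]),(f['top'],b[0])])
            if max(e)<12: print(n,X,e,a[1],b[1])
# cross and handle by hand
print('cross',tri([(f['scene'],np.array([567,424])*.64),(f['top'],np.array([270,349])*.64)]))
print('plate corners',[onz(f['top'],np.array(u)*.64,.004) for u in((270,378),(299,352))])
print('roof',[onz(f['top'],np.array(u)*.64,.128) for u in((567,153),(706,215),(503,284),(648,343))])
E
```

```text
[0.388  0.0218 1.2456]
green [ 0.4798  0.0912 -0.0059] [np.float64(8.1), np.float64(8.1)] 0.62 0.81
green_side1 [0.4744 0.0897 0.006 ] [np.float64(8.9), np.float64(8.9)] 0.74 0.87
green_side1 [0.4936 0.084  0.0184] [np.float64(8.7), np.float64(8.7)] 0.74 0.84
green_side1 [0.4671 0.094  0.0309] [np.float64(0.8), np.float64(0.8)] 0.74 0.87
green_side2 [0.4744 0.0897 0.006 ] [np.float64(8.9), np.float64(8.9)] 0.74 0.87
green_side2 [0.4936 0.084  0.0184] [np.float64(8.7), np.float64(8.7)] 0.74 0.84
green_side2 [0.4671 0.094  0.0309] [np.float64(0.8), np.float64(0.8)] 0.74 0.87
green_side3 [0.4744 0.0897 0.006 ] [np.float64(8.9), np.float64(8.9)] 0.74 0.87
green_side3 [0.4936 0.084  0.0184] [np.float64(8.7), np.float64(8.7)] 0.74 0.84
green_side3 [0.4671 0.094  0.0309] [np.float64(0.8), np.float64(0.8)] 0.74 0.87
blue [0.6107 0.1198 0.0055] [np.float64(8.2), np.float64(8.2)] 0.87 0.67
blue_side1 [0.6121 0.118  0.0092] [np.float64(9.6), np.float64(9.6)] 0.86 0.85
blue_side1 [0.6244 0.1068 0.0113] [np.float64(7.1), np.float64(7.1)] 0.86 0.76
blue_side2 [0.6121 0.118  0.0092] [np.float64(9.6
[... 260 characters left out ...]
6 0.76
focus [0.4691 0.3297 0.0975] [np.float64(1.8), np.float64(1.8)] 0.57 0.61
camera [0.5562 0.4064 0.1076] [np.float64(0.1), np.float64(0.1)] 0.73 0.65
drawer_pull [ 0.5261 -0.3052  0.0828] [np.float64(0.1), np.float64(0.1)] 0.76 0.92
drawer_spot [ 0.6177 -0.3361  0.0217] [np.float64(3.2), np.float64(3.2)] 0.56 0.76
can [0.7172 0.2603 0.0008] [np.float64(4.6), np.float64(4.6)] 0.59 0.87
cross (array([0.4729, 0.3214, 0.0073]), [np.float64(5.8), np.float64(5.8)])
plate corners [array([0.4066, 0.3231, 0.004 ]), array([0.4641, 0.2629, 0.004 ])]
roof [array([ 0.8816, -0.3003,  0.128 ]), array([ 0.7522, -0.5812,  0.128 ]), array([ 0.6005, -0.1641,  0.128 ]), array([ 0.4874, -0.449 ,  0.128 ])]
```

```bash
python3 - <<'E'
from h import *
plan([.45,.15,.30],110)
E
```

```text
off cm [-38.7  -30.07  -6.87] twist [ 0.  -0.  53.1] yaw now 163.1 p [0.1671 0.5502 0.2313] t 2.2
```

```bash
python3 -m creep '[{"offset":[-3.2,-2.5,-0.6],"twist":[0,0,0],"claw":-1},{"offset":[-3.2,-2.5,-0.6],"twist":[0,0,0],"claw":-1},{"offset":[-3.2,-2.5,-0.6],"twist":[0,0,0],"claw":-1},{"offset":[-3.2,-2.5,-0.6],"twist":[0,0,0],"claw":-1},{"offset":[-3.2,-2.5,-0.6],"twist":[0,0,0],"claw":-1},{"offset":[-3.2,-2.5,-0.6],"twist":[0,0,0],"claw":-1},{"offset":[-3.2,-2.5,-0.6],"twist":[0,0,0],"claw":-1},{"offset":[-3.2,-2.5,-0.6],"twist":[0,0,0],"claw":-1},{"offset":[-3.2,-2.5,-0.6],"twist":[0,0,0],"claw":-1},{"offset":[-3.2,-2.5,-0.6],"twist":[0,0,0],"claw":-1},{"offset":[-3.2,-2.5,-0.6],"twist":[0,0,0],"claw":-1},{"offset":[-3.2,-2.5,-0.6],"twist":[0,0,0],"claw":-1},{"offset":[0,0,0],"twist":[0,0,7.6],"claw":-1},{"offset":[0,0,0],"twist":[0,0,7.6],"claw":-1},{"offset":[0,0,0],"twist":[0,0,7.6],"claw":-1},{"offset":[0,0,0],"twist":[0,0,7.6],"claw":-1},{"offset":[0,0,0],"twist":[0,0,7.6],"claw":-1},{"offset":[0,0,0],"twist":[0,0,7.6],"claw":-1},{"offset":[0,0,0],"twist":[0,0,7.6],"claw":-1},{"offset":[0,0,0],"twist":[0,0,0],"claw":-1}]'; python3 - <<'E'
from h import *
f=grab('wrist','w1')
print(f['K'].tolist(),f['T_tool_cam'].tolist())
im=cv2.resize(f['pixels'][:,:,::-1],(800,600),interpolation=cv2.INTER_CUBIC);cv2.imwrite('pics/w1b.png',im)
for n,z in [('green',0),('blue',0),('focus',.11),('camera',.11),('green_side1',.03),('blue_side1',.03),('drawer_pull',.093)]:
    print(n,[(u,s,onz(f,u,z)[:2]) for u,s in lm(n,'wrist')])
plan([.45,.15,.30],110)
E
```

```text
time_s: 4.2
ee_pos: [0.4473, 0.1516, 0.3033]
orientation: [-0.0, 0.574, 0.819, 0.0]
force: [0.5, -0.2, -0.2]
grip_width: 1.0
[[297.3186396354542, 0.0, 257.50268246467425], [0.0, 297.3186396354542, 189.6744313640372], [0.0, 0.0, 1.0]] [[-0.00037122137507439166, 0.9553206465680772, 0.2955711833644119, 0.07632117773825964], [0.9999997050692804, 0.0001559077422500294, 0.000752033327228445, -0.00048705130480652947], [0.0006723511285360371, 0.29557137536223643, -0.9553204226909594, -0.14337884770310466], [0.0, 0.0, 0.0, 1.0]]
green [(array([263.9, 197.2]), 0.93, array([0.4814, 0.0848]))]
blue [(array([344.8, 201.8]), 0.97, array([0.6095, 0.1224]))]
focus [(array([328.1,  33.9]), 0.9, array([0.4684, 0.3255]))]
camera [(array([415.8,  10.5]), 0.69, array([0.5609, 0.4091]))]
green_side1 [(array([257. , 196.4]), 0.73, array([0.4673, 0.0918])), (array([271.1, 196.3]), 0.72, array([0.4869, 0.0991])), (array([271.4, 212.3]), 0.65, array([0.4963, 0.0755]))]
blue_side1 [(array([394.8, 275.8]), 0.94, array([0.754, 0.033])), (array([391.8, 268.9]), 0.83, array([0.7394, 0.0445])), (array([344.3, 198.5]), 0.79, array([0.5937, 0.1337]))]
drawer_pull []
off cm [-0.24  0.2   0.33] twist [ 0.  -0.  -0.1] yaw now 109.9 p [0.4473 0.1516 0.3033] t 4.6
```

View pics/w1b.png

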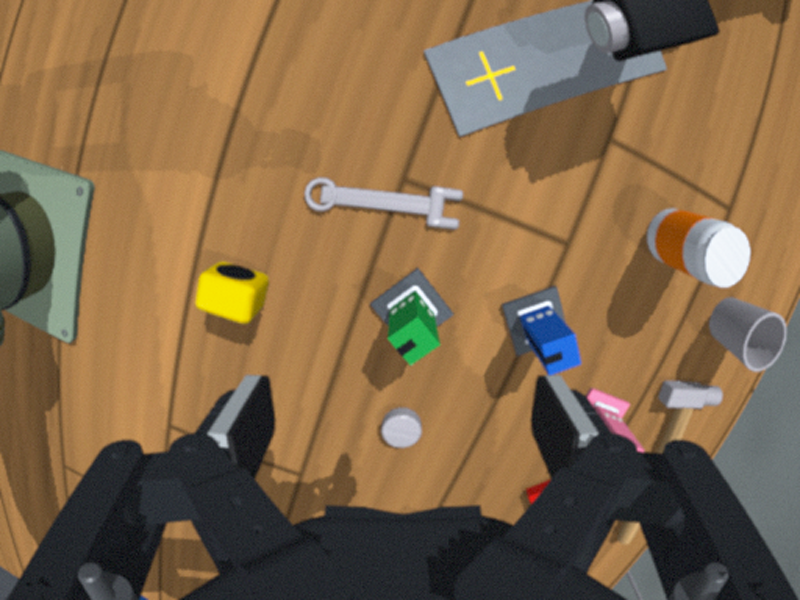

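The wrist view shows green (410,320), blue (550,340), the cross (491,75), the lens (605,27) and the nut (401,428). Pink is partly hidden at the right finger. Next I enlarge the two feet and the cross.

```bash
python3 - <<'E'
from h import *
im=cv2.imread('pics/w1.png')
a=cv2.resize(im[165:245,230:310],(480,480),interpolation=cv2.INTER_CUBIC)
b=cv2.resize(im[175:245,310:380],(480,480)[:2],interpolation=cv2.INTER_CUBIC)
im=np.hstack([a,b]);im=cv2.resize(im,(800,400));cv2.imwrite('pics/w1c.png',im)
E
```

```text
(no output)
```

View pics/w1c.png

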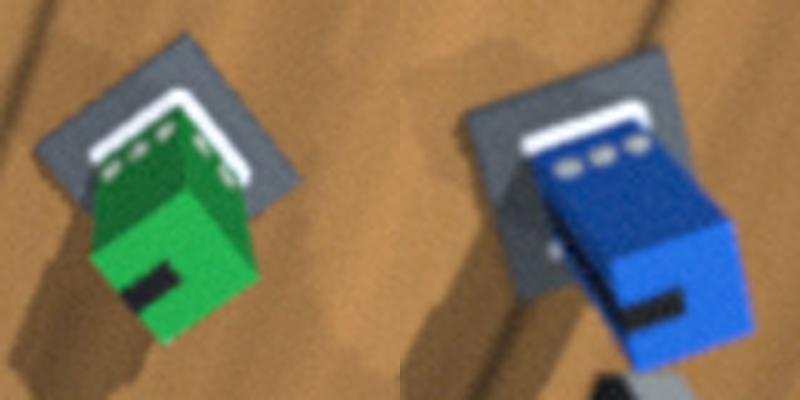

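Green's slot faces lower-left, with 3 dots upper-left and 2 upper-right. Blue's slot faces left, with 3 dots at the top. Both match the description: dark flange, green and blue tubes, not the pink one.

```bash
python3 - <<'E'
from h import *
f=grab('wrist')
G=lambda u:np.array(u)/5+[230,165]
B=lambda u:(np.array(u)-[400,0])/(400/70)+[310,175]
def yaw(a,b): d=b-a;return np.degrees(np.arctan2(d[1],d[0])),1000*np.linalg.norm(d)
l,t,r=[onz(f,G(u),.006)[:2] for u in((37,152),(187,33),(300,182))]
print('green flange c',(l+r)/2,yaw(l,t),yaw(r,t))
q=[onz(f,G(u),.09)[:2] for u in((90,258),(185,190),(258,272),(165,343))]
print('green top c',np.mean(q,0),yaw(q[0],q[1]),yaw(q[3],q[2]),yaw(q[3],q[0]),yaw(q[2],q[1]))
tl,tr,bl=[onz(f,B(u),.006)[:2] for u in((465,115),(662,48),(520,300))]
print('blue flange c',(bl+tr)/2,yaw(tl,tr),yaw(bl,tl))
q=[onz(f,B(u),.09)[:2] for u in((612,257),(733,218),(753,328),(640,370))]
print('blue top c',np.mean(q,0),yaw(q[0],q[1]),yaw(q[3],q[2]),yaw(q[3],q[0]),yaw(q[2],q[1]))
c=onz(f,np.array((491,75))*.64,.004)[:2];print('cross',c)
P=[onz(f,np.array(u)*.64,.004)[:2] for u in((425,50),(459,136),(665,70),(515,67.5),(467,81),(482,54),(500,99))]
print('plate short',yaw(P[1],P[0]),'long',yaw(P[1],P[2]),'cross',yaw(P[4],P[3]),yaw(P[6],P[5]),'edge mid',(P[0]+P[1])/2,np.linalg.norm((P[0]+P[1])/2-c))
print('lens ring centre',onz(f,np.array((607,27))*.64,.11))
plan([.5261-.03,-.305,.28],68.4)
E
```

```text
green flange c [0.4813 0.0848] (np.float64(59.34002246354766), np.float64(60.222600495754385)) (np.float64(146.80873024882487), np.float64(60.28037564026765))
green top c [0.4806 0.086 ] (np.float64(57.445948690596445), np.float64(30.79339472863014)) (np.float64(60.19988668274946), np.float64(31.606304607801547)) (np.float64(148.66099518270363), np.float64(31.33663623325537)) (np.float64(150.21315722606016), np.float64(29.845811261461805))
blue flange c [0.6078 0.1166] (np.float64(39.14763505360946), np.float64(59.4141204848687)) (np.float64(130.03040103146768), np.float64(60.33962198850491))
blue top c [0.6082 0.1176] (np.float64(37.37017946019316), np.float64(31.120439776538433)) (np.float64(39.83883258632205), np.float64(30.24519121398336)) (np.float64(129.64776462222417), np.float64(32.031654772798944)) (np.float64(128.0599445875217), np.float64(30.705830496838345))
cross [0.4714 0.3282]
plate short (np.float64(130.99519345852315), np.float64(89.18493401240397)) long (np.float64(41.93849615586856), np.float64(237.55740620912155)) cross (np.float64(39.26277516178631), np.float64(49.19728638523011)) (np.float64(131.44623940814378), np.float64(47.02803384033823)) edge mid [0.4343 0.2944] 0.05017527492479608
lens ring centre [0.5295 0.3802 0.11  ]
off cm [-44.59 -10.99   2.33] twist [ 0.  -0.  41.5] yaw now 109.9 p [0.4473 0.1516 0.3033] t 4.65
```

```bash
python3 -m creep '[{"offset":[-4.4,-1.1,0.2],"twist":[0,0,0],"claw":0.4},{"offset":[-4.4,-1.1,0.2],"twist":[0,0,0],"claw":0.4},{"offset":[-4.4,-1.1,0.2],"twist":[0,0,0],"claw":0.4},{"offset":[-4.4,-1.1,0.2],"twist":[0,0,0],"claw":0.4},{"offset":[-4.4,-1.1,0.2],"twist":[0,0,0],"claw":0.4},{"offset":[-4.4,-1.1,0.2],"twist":[0,0,0],"claw":0.4},{"offset":[-4.4,-1.1,0.2],"twist":[0,0,0],"claw":0.4},{"offset":[-4.4,-1.1,0.2],"twist":[0,0,0],"claw":0.4},{"offset":[-4.4,-1.1,0.2],"twist":[0,0,0],"claw":0.4},{"offset":[-4.4,-1.1,0.2],"twist":[0,0,0],"claw":0.4},{"offset":[0,0,0],"twist":[0,0,8.3],"claw":0.4},{"offset":[0,0,0],"twist":[0,0,8.3],"claw":0.4},{"offset":[0,0,0],"twist":[0,0,8.3],"claw":0.4},{"offset":[0,0,0],"twist":[0,0,8.3],"claw":0.4},{"offset":[0,0,0],"twist":[0,0,8.3],"claw":0.4},{"offset":[0,0,0],"twist":[0,0,0],"claw":0.4}]'; python3 - <<'E'
from h import *
f=grab('wrist','w2')
im=cv2.resize(f['pixels'][:,:,::-1],(800,600),interpolation=cv2.INTER_CUBIC);cv2.imwrite('pics/w2b.png',im)
for n,z in [('drawer_pull',.093),('drawer_spot',.014)]:
    print(n,[(u,s,onz(f,u,z)[:2]) for u,s in lm(n,'wrist')])
E
```

```text
time_s: 6.25
ee_pos: [0.4938, -0.2996, 0.2832]
orientation: [-0.0, 0.827, 0.562, -0.0]
force: [-0.2, 0.3, -0.5]
grip_width: 0.298
drawer_pull [(array([284.8, 157.7]), 0.83, array([ 0.5257, -0.3007]))]
drawer_spot [(array([346.8, 153.4]), 0.94, array([ 0.6141, -0.344 ]))]
```

View pics/w2b.png

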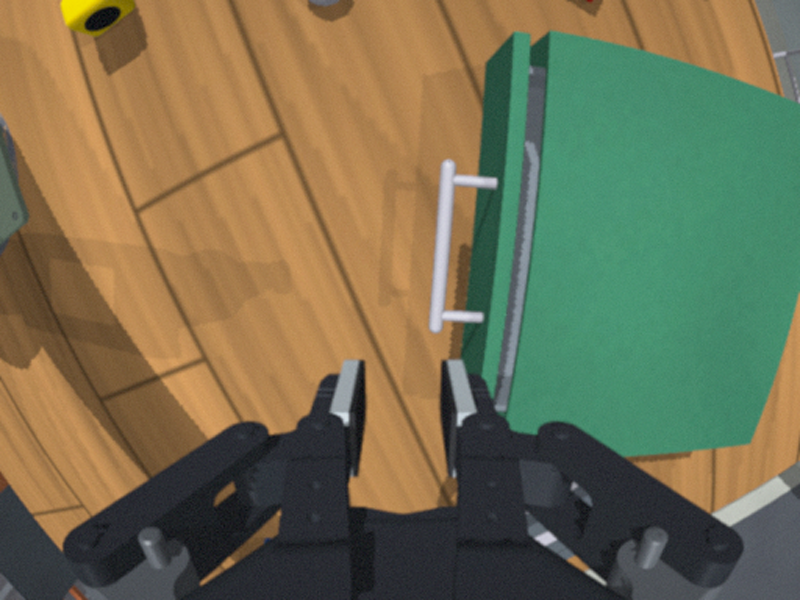

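The bar runs from (448,163) to (436,328), and the drawer is slightly open.

```bash
python3 - <<'E'
from h import *
f=grab('wrist')
a,b=[onz(f,np.array(u)*.64,.093) for u in((448,163),(436,328))]
print(a,b,(a+b)/2,np.linalg.norm(a-b),np.degrees(np.arctan2(*(a-b)[1::-1])))
for z in(.11,): # roof front edge, .128
    c,d=[onz(f,np.array(u)*.64,.128) for u in((551,32),(508,428))];print('roof',c,d,np.linalg.norm(c-d),np.degrees(np.arctan2(*(c-d)[1::-1])))
y=np.degrees(np.arctan2(*(a-b)[1::-1]))
m=(a+b)/2
plan([m[0],m[1],.16],y)
plan([m[0],m[1],.0745],y)
E
```

```text
[ 0.5491 -0.2444  0.093 ] [ 0.4974 -0.3581  0.093 ] [ 0.5233 -0.3012  0.093 ] 0.124889637894968 65.55611657825942
roof [ 0.6431 -0.182   0.128 ] [ 0.5238 -0.4441  0.128 ] 0.28804250119870684 65.51771584504279
off cm [ 0.92  2.81 12.32] twist [-0. -0.  3.] yaw now 68.5 p [ 0.4938 -0.2995  0.2832] t 6.45
off cm [ 0.92  2.81 20.87] twist [-0. -0.  3.] yaw now 68.5 p [ 0.4938 -0.2995  0.2832] t 6.45
```

```bash
python3 -m creep '[{"offset":[0,0,0],"twist":[0,0,3],"claw":0.4},{"offset":[1.1,2.75,3],"twist":[0,0,0],"claw":0.4},{"offset":[0,0,4],"twist":[0,0,0],"claw":0.4},{"offset":[0,0,4],"twist":[0,0,0],"claw":0.4},{"offset":[0,0,3],"twist":[0,0,0],"claw":0.4},{"offset":[0,0,2.5],"twist":[0,0,0],"claw":0.4},{"offset":[0,0,2.5],"twist":[0,0,0],"claw":0.4},{"offset":[0,0,1.8],"twist":[0,0,0],"claw":0.4},{"offset":[0,0,0],"twist":[0,0,0],"claw":0.4},{"offset":[0,0,0],"twist":[0,0,0],"claw":1},{"offset":[0,0,0],"twist":[0,0,0],"claw":1},{"offset":[0,0,0],"twist":[0,0,0],"claw":1},{"offset":[0,0,0],"twist":[0,0,0],"claw":1},{"offset":[0,0,0],"twist":[0,0,0],"claw":1},{"offset":[0,0,0],"twist":[0,0,0],"claw":1}]'
```

```text
time_s: 7.95
ee_pos: [0.5243, -0.3014, 0.076]
orientation: [0.001, 0.841, 0.54, 0.001]
force: [2.9, -0.8, 5.7]
grip_width: 0.106
```

```bash
python3 -m creep '[{"offset":[0,-0.5,0],"twist":[0,0,0],"claw":1},{"offset":[0,-1,0],"twist":[0,0,0],"claw":1},{"offset":[0,-1.5,0],"twist":[0,0,0],"claw":1},{"offset":[0,-1.5,0],"twist":[0,0,0],"claw":1},{"offset":[0,-1.5,0],"twist":[0,0,0],"claw":1},{"offset":[0,-1.5,0],"twist":[0,0,0],"claw":1},{"offset":[0,-1.5,0],"twist":[0,0,0],"claw":1},{"offset":[0,-1.5,0],"twist":[0,0,0],"claw":1},{"offset":[0,-1.5,0],"twist":[0,0,0],"claw":1},{"offset":[0,-1.5,0],"twist":[0,0,0],"claw":1},{"offset":[0,-1.5,0],"twist":[0,0,0],"claw":1},{"offset":[0,-1.5,0],"twist":[0,0,0],"claw":1},{"offset":[0,-1,0],"twist":[0,0,0],"claw":1},{"offset":[0,-0.5,0],"twist":[0,0,0],"claw":1},{"offset":[0,0,0],"twist":[0,0,0],"claw":1}]'
```

```text
time_s: 9.45
ee_pos: [0.3591, -0.2244, 0.076]
orientation: [-0.001, 0.842, 0.54, 0.001]
force: [1.3, 6.0, 12.7]
grip_width: 0.105
```

```bash
python3 -m creep '[{"offset":[0,0,0],"twist":[0,0,0],"claw":0.4},{"offset":[0,0,0],"twist":[0,0,0],"claw":0.4},{"offset":[0,0,0],"twist":[0,0,0],"claw":0.4},{"offset":[0,0,0],"twist":[0,0,0],"claw":0.4},{"offset":[0,0,-2],"twist":[0,0,0],"claw":0.4},{"offset":[0,0,-4],"twist":[0,0,0],"claw":0.4},{"offset":[0,0,-4],"twist":[0,0,0],"claw":0.4},{"offset":[0,0,-4],"twist":[0,0,0],"claw":-1},{"offset":[0,0,-4],"twist":[0,0,0],"claw":-1},{"offset":[0,0,0],"twist":[0,0,0],"claw":-1}]'; python3 - <<'E'
from h import *
plan([.481,.0852,.25],149)
f=grab('top')
print([(u,s,onz(f,u,.093)) for u,s in lm('drawer_pull','top')])
E
```

```text
time_s: 10.45
ee_pos: [0.3608, -0.2273, 0.2594]
orientation: [0.004, 0.841, 0.54, 0.001]
force: [0.5, -0.1, -0.5]
grip_width: 0.801
off cm [33.42 -2.07  0.86] twist [  0.3   0.4 -83.6] yaw now 65.4 p [ 0.3608 -0.2273  0.2594] t 10.45
[(array([339.4, 259. ]), 0.97, array([ 0.3626, -0.2224,  0.093 ])), (array([296.7, 145.7]), 0.43, array([ 0.7264, -0.088 ,  0.093 ]))]
```

```bash
python3 -m creep '[{"offset":[4.2,-0.26,0.1],"twist":[0,0,0],"claw":-1},{"offset":[4.2,-0.26,0.1],"twist":[0,0,0],"claw":-1},{"offset":[4.2,-0.26,0.1],"twist":[0,0,0],"claw":-1},{"offset":[4.2,-0.26,0.1],"twist":[0,0,0],"claw":-1},{"offset":[4.2,-0.26,0.1],"twist":[0,0,0],"claw":-1},{"offset":[4.2,-0.26,0.1],"twist":[0,0,0],"claw":-1},{"offset":[4.2,-0.26,0.1],"twist":[0,0,0],"claw":-1},{"offset":[4.2,-0.26,0.1],"twist":[0,0,0],"claw":-1},{"offset":[0,0,0],"twist":[0,0,-8.4],"claw":-1},{"offset":[0,0,0],"twist":[0,0,-8.4],"claw":-1},{"offset":[0,0,0],"twist":[0,0,-8.4],"claw":-1},{"offset":[0,0,0],"twist":[0,0,-8.4],"claw":-1},{"offset":[0,0,0],"twist":[0,0,-8.4],"claw":-1},{"offset":[0,0,0],"twist":[0,0,-8.4],"claw":-1},{"offset":[0,0,0],"twist":[0,0,-8.4],"claw":-1},{"offset":[0,0,0],"twist":[0,0,-8.4],"claw":-1},{"offset":[0,0,0],"twist":[0,0,-8.4],"claw":-1},{"offset":[0,0,0],"twist":[0,0,-8.4],"claw":-1},{"offset":[0,0,0],"twist":[0,0,0],"claw":-1}]'; python3 - <<'E'
from h import *
plan([.481,.0852,.048],149)
f=grab('wrist','w3')
print([(u,s,onz(f,u,.0)) for u,s in lm('green','wrist')])
im=f['pixels'][:,:,::-1]
u=proj(f,[.481,.0852,.05]);print(u)
x,y=[int(v) for v in np.clip(u-[70,60],0,[372,264])]
cv2.imwrite('pics/w3c.png',cv2.resize(im[y:y+120,x:x+140],(700,600),interpolation=cv2.INTER_CUBIC));print(x,y)
# green top outline at z=.09
hsv=cv2.cvtColor(im,cv2.COLOR_BGR2HSV);m=cv2.inRange(hsv,(45,120,50),(80,255,255));m[:,:]=m;n,l,st,ct=cv2.connectedComponentsWithStats(m);print(st[1:][st[1:,4]>80],ct[1:][st[1:,4]>80])
E
```

```text
time_s: 12.45
ee_pos: [0.4789, 0.0877, 0.2448]
orientation: [-0.003, 0.264, 0.965, -0.001]
force: [0.3, -0.6, 0.3]
grip_width: 1.004
off cm [-0.39 -0.03 19.68] twist [-0.2 -0.3  0.4] yaw now 149.4 p [0.4789 0.0877 0.2448] t 12.45
[(array([258.7, 162.4]), 0.67, array([0.4829, 0.0859, 0.    ])), (array([ 71.6, 259. ]), 0.46, array([ 0.4581, -0.2829,  0.    ]))]
[257.3086 169.9461]
187 109
[[ 242  152   32   41 1075]
 [   0  217  142   42 3335]
 [  10  330   20   28  229]
 [  89  364   46   20  584]] [[257.8744 172.9228]
 [ 68.4138 239.1901]
 [ 20.1485 343.6026]
 [108.2654 374.4897]]
```

View pics/w3c.png

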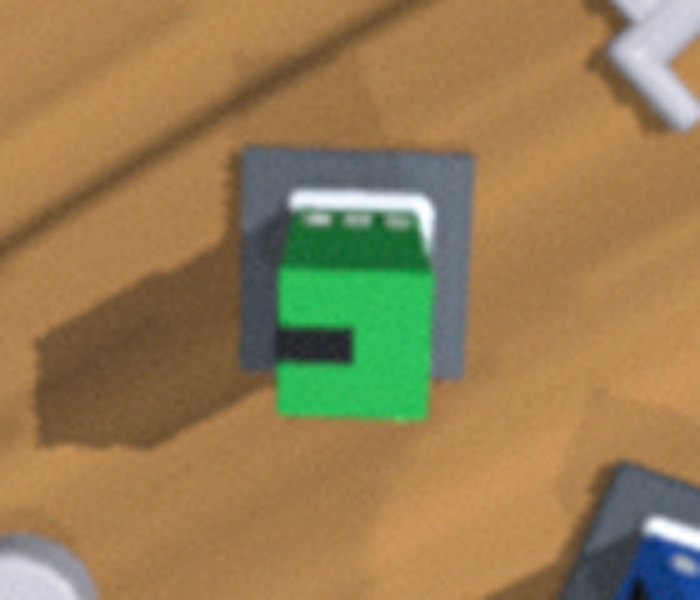

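Green is seen from above, with the 3-dot side up and the slot to the left. The flange corners are at (243,150), (474,157), (240,370) and (462,378), about 1.5° of rotation off the tool.

```bash
python3 - <<'E'
from h import *
f=grab('wrist')
g=lambda u,z:onz(f,np.array(u)/5+[187,109],z)[:2]
F=[g(u,.006) for u in((243,150),(474,157),(462,378),(240,370))];T=[g(u,.09) for u in((278,268),(433,272),(428,420),(277,415))]
for Q in(F,T):
    print(np.mean(Q,0),[round(np.degrees(np.arctan2(*(b-a)[::-1])),1) for a,b in((Q[0],Q[1]),(Q[3],Q[2]),(Q[3],Q[0]),(Q[2],Q[1]))])
c=(np.mean(F,0)+np.mean(T,0))/2
plan([*c,.048],148)
E
```

```text
[0.4821 0.0861] [np.float64(57.5), np.float64(57.1), np.float64(147.5), np.float64(147.2)]
[0.4817 0.0863] [np.float64(57.8), np.float64(57.3), np.float64(148.1), np.float64(148.1)]
off cm [-0.31  0.01 19.8 ] twist [-0.1 -0.1  1.3] yaw now 149.3 p [0.4798 0.0879 0.246 ] t 12.6
```

```bash
python3 -m creep '[{"offset":[-0.3,0,0],"twist":[-0.1,-0.1,1.7],"claw":-1},{"offset":[0,0,4],"twist":[0,0,0],"claw":-1},{"offset":[0,0,4],"twist":[0,0,0],"claw":-1},{"offset":[0,0,3],"twist":[0,0,0],"claw":-1},{"offset":[0,0,3],"twist":[0,0,0],"claw":-1},{"offset":[0,0,2.5],"twist":[0,0,0],"claw":-1},{"offset":[0,0,2],"twist":[0,0,0],"claw":-1},{"offset":[0,0,1.3],"twist":[0,0,0],"claw":-1},{"offset":[0,0,0],"twist":[0,0,0],"claw":-1},{"offset":[0,0,0],"twist":[0,0,0],"claw":1},{"offset":[0,0,0],"twist":[0,0,0],"claw":1},{"offset":[0,0,0],"twist":[0,0,0],"claw":1},{"offset":[0,0,0],"twist":[0,0,0],"claw":1},{"offset":[0,0,0],"twist":[0,0,0],"claw":1},{"offset":[0,0,0],"twist":[0,0,0],"claw":1},{"offset":[0,0,0],"twist":[0,0,0],"claw":1}]'; python3 -c "
from h import *
plan([.4595,.3174,.128],221.7)"
```

```text
time_s: 14.2
ee_pos: [0.484, 0.0866, 0.0502]
orientation: [0.002, 0.278, 0.961, 0.001]
force: [-1.0, -0.6, 5.5]
grip_width: 0.367
off cm [14.38 18.22 -7.78] twist [  0.    0.2 -74. ] yaw now 147.7 p [0.484  0.0866 0.0502] t 14.2
```

```bash
python3 -m creep '[{"offset":[0,0,-1],"twist":[0,0,0],"claw":1},{"offset":[0,0,-3],"twist":[0,0,0],"claw":1},{"offset":[0,0,-4],"twist":[0,0,0],"claw":1},{"offset":[0,0,-2],"twist":[0,0,0],"claw":1},{"offset":[0,0,0],"twist":[0,0,-4.2],"claw":1},{"offset":[0,0,0],"twist":[0,0,-7.7],"claw":1},{"offset":[0,0,0],"twist":[0,0,-7.7],"claw":1},{"offset":[0,0,0],"twist":[0,0,-7.7],"claw":1},{"offset":[0,0,0],"twist":[0,0,-7.7],"claw":1},{"offset":[0,0,0],"twist":[0,0,-7.7],"claw":1},{"offset":[0,0,0],"twist":[0,0,-7.7],"claw":1},{"offset":[0,0,0],"twist":[0,0,-7.7],"claw":1},{"offset":[0,0,0],"twist":[0,0,-7.7],"claw":1},{"offset":[0,0,0],"twist":[0,0,-4.2],"claw":1},{"offset":[0,0,0],"twist":[0,0,-3.9],"claw":1},{"offset":[0,0,0],"twist":[0,0,0],"claw":1}]'; python3 - <<'E'
from h import *
plan([.4595,.3174,.131],221.7)
f=grab('wrist','w4')
im=f['pixels'][:,:,::-1]
p,R,_=pose();u=proj(f,p);print(u)
x,y=[int(v) for v in np.clip(u-[70,90],0,[372,264])]
cv2.imwrite('pics/w4c.png',cv2.resize(im[y:y+120,x:x+140],(700,600),interpolation=cv2.INTER_CUBIC));print(x,y)
for d in (-.03,.03): print([np.round((proj(f,p+R@np.array([a,b,.05-.006]))-[x,y])*5) for a,b in((d,-.03),(d,.03))])
E
```

```text
time_s: 15.8
ee_pos: [0.4827, 0.0866, 0.1491]
orientation: [0.001, -0.355, 0.935, 0.0]
force: [0.4, 0.6, -4.7]
grip_width: 0.368
off cm [-13.58  18.8    1.82] twist [-0.   0.1 -0.1] yaw now -138.4 p [0.4827 0.0866 0.1491] t 15.8
[255.4692 244.8878]
185 154
[array([147., 494.]), array([562., 495.])]
[array([125.,  89.]), array([584.,  89.])]
```

View pics/w4c.png

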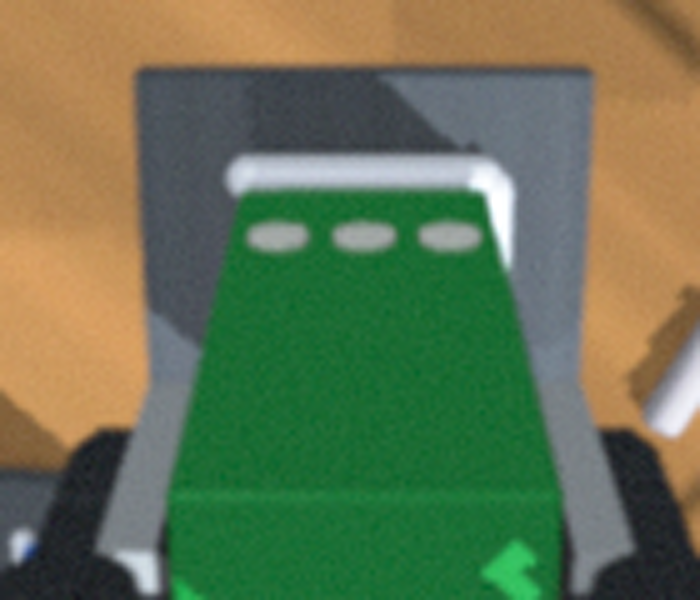

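```bash
python3 -m creep '[{"offset":[-1,1.36,0],"twist":[0,0,0],"claw":1},{"offset":[-1.98,2.7,0],"twist":[0,0,0],"claw":1},{"offset":[-1.98,2.7,0],"twist":[0,0,0],"claw":1},{"offset":[-1.98,2.7,0],"twist":[0,0,0],"claw":1},{"offset":[-1.98,2.7,0],"twist":[0,0,0],"claw":1},{"offset":[-1.98,2.7,0],"twist":[0,0,0],"claw":1},{"offset":[-1.98,2.7,0],"twist":[0,0,0],"claw":1},{"offset":[-0.9,1.24,0],"twist":[0,0,0],"claw":1},{"offset":[0,0,1],"twist":[0,0,0],"claw":1},{"offset":[0,0,0.9],"twist":[0,0,0],"claw":1},{"offset":[0,0,0],"twist":[0,0,0],"claw":1},{"offset":[0,0,0],"twist":[0,0,0],"claw":1}]'; python3 - <<'E'
from h import *
plan([.461,.3187,.1302],221.7)
F={c:grab(c,c+'5') for c in('scene','top')}
for n in('green_side1','green','focus','camera','green_side2'):
    L={c:lm(n,c,2) for c in F}
    print(n,L)
    if all(L.values()): print(tri([(F[c],L[c][0][0]) for c in F]))
a=F['scene']['pixels'][:,:,::-1][200:320,310:450];b=F['top']['pixels'][:,:,::-1][150:270,110:250]
cv2.imwrite('pics/p5.png',cv2.resize(np.hstack([a,b]),(800,343),interpolation=cv2.INTER_CUBIC))
E
```

```text
time_s: 17.05
ee_pos: [0.4615, 0.3173, 0.1298]
orientation: [0.0, -0.354, 0.935, -0.0]
force: [0.5, 0.2, -4.1]
grip_width: 0.369
off cm [-0.06  0.14 -0.04] twist [-0.1  0.  -0.2] yaw now -138.5 p [0.4615 0.3173 0.1298] t 17.05
green_side1 {'scene': [(array([385.4, 244.5]), 0.61), (array([372. , 249.7]), 0.55)], 'top': [(array([161.9, 220. ]), 0.73), (array([170.6, 227.6]), 0.69)]}
(array([0.4682, 0.333 , 0.1321]), [np.float64(4.3), np.float64(4.3)])
green {'scene': [(array([375.6, 250.9]), 0.86)], 'top': [(array([168.4, 225.3]), 0.71)]}
(array([0.459 , 0.3201, 0.0814]), [np.float64(1.8), np.float64(1.8)])
focus {'scene': [(array([376.7, 247.4]), 0.7), (array([272.8, 238. ]), 0.22)], 'top': [(array([164. , 219.3]), 0.81)]}
(array([0.4747, 0.3264, 0.1172]), [np.float64(1.0), np.float64(1.0)])
camera {'scene': [(array([379.7, 299.5]), 0.62)], 'top': [(array([142.8, 189.8]), 0.85), (array([164.8, 220.3]), 0.63)]}
(array([0.5621, 0.4073, 0.1145]), [np.float64(7.4), np.float64(7.4)])
green_side2 {'scene': [(array([385.4, 244.5]), 0.61), (array([372. , 249.7]), 0.55)], 'top': [(array([161.9, 220. ]), 0.73), (array([170.6, 227.6]), 0.69)]}
(array([0.4682, 0.333 , 0.1321]), [np.float64(4.3), np.float64(4.3)])
```

View pics/p5.png

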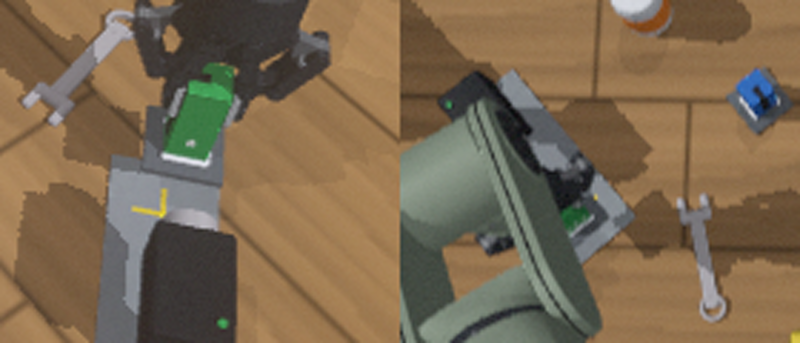

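The scene crop shows the one-dot face towards the lens, with the dot at (191,144). Now I check it against the focus.

```bash
python3 - <<'E'
from h import *
f=grab('scene')
print(onz(f,[376.9,250.4],.11),proj(f,[.4714,.328,.11]), proj(f,[.4714,.328,.004]),'cross seen',np.array([163,213])/2.857+[310,200])
E
```

```text
[0.4758 0.3289 0.11  ] [378.0364 249.0831] [367.6342 274.1723] cross seen [367.0529 274.5537]
```

```bash
python3 - <<'E'
from h import *
f=grab('scene')
im=f['pixels'].astype(int)
u=proj(f,[.4714,.328,.11]);x0,y0=370,243
g=im[y0:y0+16,x0:x0+16].min(2)
print(g)
E
```

```text
[[ 44  55  59  61  62  53  60  60  62  60  60  59  60  63  61  61]
 [ 49  54  62  62  61  60  62  59  58  55  59  59  60  59  56  60]
 [ 55  55  57  63  62  63  60  58  59  54  59  59  60  55  61  58]
 [ 54  59  58  59  59  62  59  58  59  58  60  58  59  56  60  63]
 [ 57  59  62  61  59  63  59  60  54  59  61  59  60  59  57  58]
 [ 62  59  58  61  62  62  64  62  60  57  64  61  61  62  61  58]
 [ 61  59  61  59  58  62 118 109  89  65  60  58  56  59  61  67]
 [ 59  61  59  61  62  81 161 167 194 104  57  54  56  60  56  86]
 [ 61  58  62  61  60  61 133 141 115  69  59  57  59  61  66  95]
 [ 63  60  60  58  61  59  62  57  61  58  59  60  61  57  77  97]
 [ 71  62  60  58  60  59  63  61  56  61  60  62  60  61  84  99]
 [159 122  95  82  81  68  66  58  62  60  61  59  61 105 107  99]
 [229 227 219 189 184 157 123  96  78  75  71  64  70 174 112 100]
 [183 192 197 208 223 230 227 225 190 185 157 123 148 212 135 103]
 [104 107 106 126 148 194 194 199 206 222 231 227 228 219 137 106]
 [107 107 108 110 106 104 103 109 120 150 193 192 206 151 114 106]]
```

```bash
python3 -m creep '[{"offset":[-0.05,0.1,0],"twist":[0,0,-0.2],"claw":1},{"offset":[0,0,0],"twist":[0,0,0],"claw":1},{"offset":[0,0,0],"twist":[0,0,0],"claw":1},{"offset":[0,0,0],"twist":[0,0,0],"claw":1},{"offset":[0,0,0],"twist":[0,0,0],"claw":1},{"offset":[0,0,0],"twist":[0,0,0],"claw":1},{"offset":[0,0,0],"twist":[0,0,0],"claw":1},{"offset":[0,0,0],"twist":[0,0,0],"claw":1},{"offset":[0,0,0],"twist":[0,0,0],"claw":1},{"offset":[0,0,0],"twist":[0,0,0],"claw":1},{"offset":[0,0,0],"twist":[0,0,0],"claw":1},{"offset":[0,0,0],"twist":[0,0,0],"claw":1},{"offset":[0,0,0],"twist":[0,0,0],"claw":1},{"offset":[0,0,0],"twist":[0,0,0],"claw":1},{"offset":[0,0,0],"twist":[0,0,0],"claw":1}]'; python3 -c "
from h import *
plan([.4608,.3159,.1302],131.7)"; python3 -m creep '[{"offset":[0,0,0],"twist":[0,0,4],"claw":1},{"offset":[0,0,0],"twist":[0,0,8.2],"claw":1},{"offset":[0,0,0],"twist":[0,0,8.2],"claw":1},{"offset":[0,0,0],"twist":[0,0,8.2],"claw":1},{"offset":[0,0,0],"twist":[0,0,8.2],"claw":1},{"offset":[0,0,0],"twist":[0,0,8.2],"claw":1},{"offset":[0,0,0],"twist":[0,0,8.2],"claw":1},{"offset":[0,0,0],"twist":[0,0,8.2],"claw":1},{"offset":[0,0,0],"twist":[0,0,8.2],"claw":1},{"offset":[0,0,0],"twist":[0,0,8.2],"claw":1},{"offset":[0,0,0],"twist":[0,0,8.2],"claw":1},{"offset":[0,0,0],"twist":[0,0,4],"claw":1},{"offset":[0,0,0],"twist":[0,0,0],"claw":1}]'; python3 -c "
from h import *
plan([.4608,.3159,.1302],131.7)"
```

```text
time_s: 19.25
ee_pos: [0.4613, 0.3198, 0.1304]
orientation: [0.001, -0.357, 0.934, -0.0]
force: [0.4, 0.0, -4.6]
grip_width: 0.367
off cm [ 0.3  -0.25  0.02] twist [ 0.   0.2 90.1] yaw now -138.2 p [0.4613 0.3198 0.1304] t 19.25
time_s: 20.55
ee_pos: [0.4613, 0.3198, 0.1304]
orientation: [0.001, 0.408, 0.913, 0.001]
force: [0.2, -0.4, -3.8]
grip_width: 0.37
off cm [-0.25 -0.3   0.02] twist [0.1 0.1 0.1] yaw now 131.8 p [0.4613 0.3198 0.1304] t 20.55
```

```bash
python3 -m creep '[{"offset":[-0.25,-0.3,0],"twist":[0,0,0],"claw":1},{"offset":[0,0,0],"twist":[0,0,0],"claw":1},{"offset":[0,0,0],"twist":[0,0,0],"claw":1},{"offset":[0,0,0],"twist":[0,0,0],"claw":1},{"offset":[0,0,0],"twist":[0,0,0],"claw":1},{"offset":[0,0,0],"twist":[0,0,0],"claw":1},{"offset":[0,0,0],"twist":[0,0,0],"claw":1},{"offset":[0,0,0],"twist":[0,0,0],"claw":1},{"offset":[0,0,0],"twist":[0,0,0],"claw":1},{"offset":[0,0,0],"twist":[0,0,0],"claw":1},{"offset":[0,0,0],"twist":[0,0,0],"claw":1},{"offset":[0,0,0],"twist":[0,0,0],"claw":1},{"offset":[0,0,0],"twist":[0,0,0],"claw":1},{"offset":[0,0,0],"twist":[0,0,0],"claw":1},{"offset":[0,0,0],"twist":[0,0,0],"claw":1}]'; cat >> h.py <<'E'
def dots():
    f=grab('scene');x0,y0=366,243
    g=f['pixels'].astype(int).min(2)[y0:y0+12,x0:x0+24]
    m=(g>90).astype(np.uint8);n,l,st,ct=cv2.connectedComponentsWithStats(m)
    for i in range(1,n):
        w=(l==i)*(g-60.);yy,xx=np.mgrid[:12,:24];print('blob',st[i,4],round((w*xx).sum()/w.sum()+x0,1),round((w*yy).sum()/w.sum()+y0,1))
E
python3 -c "
from h import *
dots()
plan([.4608,.3159,.1302],131.7)"
```

```text
time_s: 22.05
ee_pos: [0.4607, 0.3159, 0.1304]
orientation: [0.001, 0.408, 0.913, 0.001]
force: [0.1, -0.2, -3.7]
grip_width: 0.369
blob 38 367.7 250.1
blob 6 374.5 244.0
blob 3 384.3 245.0
blob 33 386.6 250.8
blob 9 374.3 249.4
blob 6 380.0 250.5
off cm [-0.    0.    0.02] twist [0.1 0.1 0.1] yaw now 131.8 p [0.4608 0.3159 0.1304] t 22.1
```

```bash
python3 -m creep '[{"offset":[0,0,0],"twist":[0,0,4],"claw":1},{"offset":[0,0,0],"twist":[0,0,8.2],"claw":1},{"offset":[0,0,0],"twist":[0,0,8.2],"claw":1},{"offset":[0,0,0],"twist":[0,0,8.2],"claw":1},{"offset":[0,0,0],"twist":[0,0,8.2],"claw":1},{"offset":[0,0,0],"twist":[0,0,8.2],"claw":1},{"offset":[0,0,0],"twist":[0,0,8.2],"claw":1},{"offset":[0,0,0],"twist":[0,0,8.2],"claw":1},{"offset":[0,0,0],"twist":[0,0,8.2],"claw":1},{"offset":[0,0,0],"twist":[0,0,8.2],"claw":1},{"offset":[0,0,0],"twist":[0,0,8.2],"claw":1},{"offset":[0,0,0],"twist":[0,0,4],"claw":1},{"offset":[0,0,0],"twist":[0,0,0],"claw":1}]'; python3 -c "
from h import *
plan([.458,.3161,.1302],41.7)"
```

```text
time_s: 23.4
ee_pos: [0.4607, 0.3159, 0.1304]
orientation: [0.0, 0.934, 0.357, 0.001]
force: [-0.5, -1.2, -4.4]
grip_width: 0.369
off cm [-0.19 -0.2   0.02] twist [ 0.1 -0.1  0.1] yaw now 41.8 p [0.4607 0.3159 0.1304] t 23.4
```

```bash
python3 -m creep '[{"offset":[-0.2,-0.2,0],"twist":[0,0,0],"claw":1},{"offset":[0,0,0],"twist":[0,0,0],"claw":1},{"offset":[0,0,0],"twist":[0,0,0],"claw":1},{"offset":[0,0,0],"twist":[0,0,0],"claw":1},{"offset":[0,0,0],"twist":[0,0,0],"claw":1},{"offset":[0,0,0],"twist":[0,0,0],"claw":1},{"offset":[0,0,0],"twist":[0,0,0],"claw":1},{"offset":[0,0,0],"twist":[0,0,0],"claw":1},{"offset":[0,0,0],"twist":[0,0,0],"claw":1},{"offset":[0,0,0],"twist":[0,0,0],"claw":1},{"offset":[0,0,0],"twist":[0,0,0],"claw":1},{"offset":[0,0,0],"twist":[0,0,0],"claw":1},{"offset":[0,0,0],"twist":[0,0,0],"claw":1},{"offset":[0,0,0],"twist":[0,0,0],"claw":1},{"offset":[0,0,0],"twist":[0,0,0],"claw":1}]'; python3 - <<'E'
from h import *
dots()
# drawer spot from handle position: bar (0.359+.., ) unit yaw -24.7
h=np.array([.3591,-.2244]);a=np.radians(-24.7);ux=np.array([np.cos(a),np.sin(a)]);uy=np.array([-ux[1],ux[0]])
spot=h+(.035+.012+.055)*ux;print('spot',spot)
for s in(-1,1): print('place',s,spot+.03*ux+s*.06*uy)
plan([*(spot+.03*ux-.06*uy),.21],65.3)
E
```

```text
time_s: 24.9
ee_pos: [0.4579, 0.3161, 0.1304]
orientation: [0.0, 0.934, 0.357, 0.001]
force: [-1.1, 0.7, -4.1]
grip_width: 0.366
blob 38 367.8 250.0
blob 33 387.0 250.4
blob 9 372.3 249.0
blob 9 377.2 249.9
blob 8 382.1 250.8
spot [ 0.4518 -0.267 ]
place -1 [ 0.454  -0.3341]
place 1 [ 0.5041 -0.225 ]
off cm [-43.62  48.2   -8.01] twist [  0.1  -0.1 -23.5] yaw now 41.8 p [0.4579 0.3161 0.1304] t 24.95
```

```bash
python3 -m creep '[{"offset":[0,0,-2],"twist":[0,0,0],"claw":1},{"offset":[0,0,-3],"twist":[0,0,0],"claw":1},{"offset":[0,0,-3],"twist":[0,0,0],"claw":1},{"offset":[0,0,0],"twist":[0,0,-7.8],"claw":1},{"offset":[0,0,0],"twist":[0,0,-7.8],"claw":1},{"offset":[0,0,0],"twist":[0,0,-7.9],"claw":1},{"offset":[0,0,0],"twist":[0,0,0],"claw":1}]'; python3 -c "
from h import *
plan([.454,-.3341,.21],65.3)"
```

```text
time_s: 25.65
ee_pos: [0.4576, 0.3159, 0.2104]
orientation: [0.0, 0.842, 0.539, 0.001]
force: [-0.3, -0.7, -4.9]
grip_width: 0.369
off cm [-59.2   26.84  -0.  ] twist [ 0.1 -0.1 -0. ] yaw now 65.3 p [0.4576 0.3159 0.2104] t 25.65
```

```bash
python3 -m creep '[{"offset":[-1.7,0.77,0],"twist":[0,0,0],"claw":1},{"offset":[-3.48,1.58,0],"twist":[0,0,0],"claw":1},{"offset":[-3.48,1.58,0],"twist":[0,0,0],"claw":1},{"offset":[-3.48,1.58,0],"twist":[0,0,0],"claw":1},{"offset":[-3.48,1.58,0],"twist":[0,0,0],"claw":1},{"offset":[-3.48,1.58,0],"twist":[0,0,0],"claw":1},{"offset":[-3.48,1.58,0],"twist":[0,0,0],"claw":1},{"offset":[-3.48,1.58,0],"twist":[0,0,0],"claw":1},{"offset":[-3.48,1.58,0],"twist":[0,0,0],"claw":1},{"offset":[-3.48,1.58,0],"twist":[0,0,0],"claw":1},{"offset":[-3.48,1.58,0],"twist":[0,0,0],"claw":1},{"offset":[-3.48,1.58,0],"twist":[0,0,0],"claw":1},{"offset":[-3.48,1.58,0],"twist":[0,0,0],"claw":1},{"offset":[-3.48,1.58,0],"twist":[0,0,0],"claw":1},{"offset":[-3.48,1.58,0],"twist":[0,0,0],"claw":1},{"offset":[-3.48,1.58,0],"twist":[0,0,0],"claw":1},{"offset":[-3.48,1.58,0],"twist":[0,0,0],"claw":1},{"offset":[-1.7,0.77,0],"twist":[0,0,0],"claw":1},{"offset":[0,0,0],"twist":[0,0,0],"claw":1},{"offset":[0,0,0],"twist":[0,0,0],"claw":1}]'; python3 - <<'E'
from h import *
plan([.454,-.3341,.065],65.3)
f=grab('wrist','w6')
print([(u,s,onz(f,u,.093)[:2],) for u,s in lm('drawer_pull','wrist')],[(u,s,onz(f,u,.014)[:2],) for u,s in lm('drawer_spot','wrist')])
cv2.imwrite('pics/w6b.png',cv2.resize(f['pixels'][:,:,::-1],(700,525)))
E
```

```text
time_s: 27.65
ee_pos: [0.4538, -0.3324, 0.2096]
orientation: [-0.001, 0.842, 0.539, 0.001]
force: [-0.4, 0.5, -3.5]
grip_width: 0.367
off cm [-0.19  0.08 14.46] twist [ 0.  -0.2 -0.1] yaw now 65.2 p [ 0.4538 -0.3324  0.2096] t 27.65
[(array([121.3, 124.9]), 0.76, array([ 0.362 , -0.2251]))] [(array([231.7, 118.8]), 0.78, array([ 0.4495, -0.2694]))]
```

View pics/w6b.png

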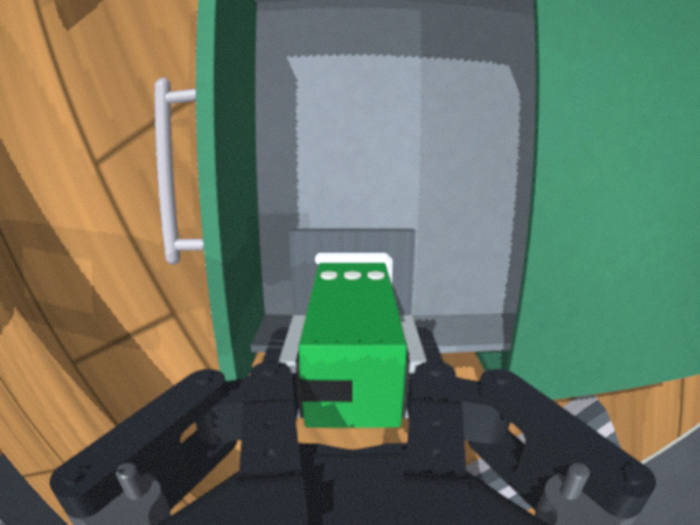

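Green hangs over the open drawer, with the floor visible and the walls clear. Lower it and release.

```bash
python3 -m creep '[{"offset":[0,0,4],"twist":[0,0,0],"claw":1},{"offset":[0,0,4],"twist":[0,0,0],"claw":1},{"offset":[0,0,3],"twist":[0,0,0],"claw":1},{"offset":[0,0,2],"twist":[0,0,0],"claw":1},{"offset":[0,0,1],"twist":[0,0,0],"claw":1},{"offset":[0,0,0.4],"twist":[0,0,0],"claw":1},{"offset":[0,0,0],"twist":[0,0,0],"claw":1},{"offset":[0,0,0],"twist":[0,0,0],"claw":1}]'
```

```text
time_s: 28.6
ee_pos: [0.4558, -0.3331, 0.0672]
orientation: [0.002, 0.842, 0.54, 0.002]
force: [-0.3, -0.9, -4.3]
grip_width: 0.365
```

```bash
python3 -m creep '[{"offset":[0,0,0.15],"twist":[0,0,0],"claw":1},{"offset":[0,0,0.15],"twist":[0,0,0],"claw":1},{"offset":[0,0,0],"twist":[0,0,0],"claw":1},{"offset":[0,0,0],"twist":[0,0,0],"claw":0},{"offset":[0,0,0],"twist":[0,0,0],"claw":-0.6},{"offset":[0,0,0],"twist":[0,0,0],"claw":-0.8},{"offset":[0,0,0],"twist":[0,0,0],"claw":-0.8},{"offset":[0,0,0],"twist":[0,0,0],"claw":-0.8},{"offset":[0,0,-1],"twist":[0,0,0],"claw":-0.8},{"offset":[0,0,-3],"twist":[0,0,0],"claw":-0.8},{"offset":[0,0,-4],"twist":[0,0,0],"claw":-0.8},{"offset":[0,0,-4],"twist":[0,0,0],"claw":-1},{"offset":[0,0,-4],"twist":[0,0,0],"claw":-1},{"offset":[0,0,-2],"twist":[0,0,0],"claw":-1},{"offset":[0,0,0],"twist":[0,0,0],"claw":-1}]'; python3 - <<'E'
from h import *
f=grab('wrist','w7')
print([(u,s,onz(f,u,.014)[:2]) for u,s in lm('green','wrist')])
plan([.608,.117,.245],129)
t=grab('top','t7');s=grab('scene')
print([(u,s_,onz(t,u,.0)[:2]) for u,s_ in lm('blue','top')]);L=lm('blue','scene');print([(u,s_,onz(s,u,.0)[:2]) for u,s_ in L])
cv2.imwrite('pics/p7.png',np.hstack([cv2.resize(x['pixels'][:,:,::-1],(400,300)) for x in (f,t)]))
E
```

```text
time_s: 30.1
ee_pos: [0.456, -0.3339, 0.2475]
orientation: [0.004, 0.842, 0.54, 0.003]
force: [0.0, -0.3, 0.1]
grip_width: 0.999
[(array([256.8, 186.1]), 0.9, array([ 0.4412, -0.3669]))]
off cm [47.27 -4.81 -0.13] twist [  0.2  -0.  -63.7] yaw now 65.3 p [ 0.4543 -0.3326  0.2431] t 30.2
[(array([260.6, 149.8]), 0.87, array([0.7362, 0.0313]))]
[(array([203.3, 242.3]), 0.78, array([0.7377, 0.0299])), (array([269. , 239.6]), 0.74, array([0.6001, 0.1165])), (array([215.8, 100.9]), 0.59, array([ 0.4129, -0.4356]))]
```

View pics/p7.png

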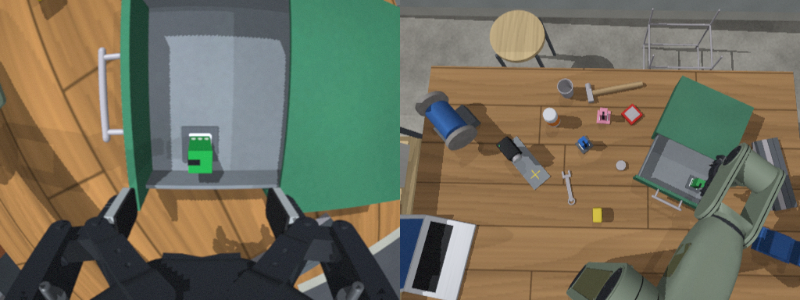

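Green stands upright in the drawer at (200,150) in the left half. Blue is still at (584,144) on the right. Off to blue.

```bash
python3 -m creep '[{"offset":[3.94,-0.4,0],"twist":[0,0,0],"claw":-1},{"offset":[3.94,-0.4,0],"twist":[0,0,0],"claw":-1},{"offset":[3.94,-0.4,0],"twist":[0,0,0],"claw":-1},{"offset":[3.94,-0.4,0],"twist":[0,0,0],"claw":-1},{"offset":[3.94,-0.4,0],"twist":[0,0,0],"claw":-1},{"offset":[3.94,-0.4,0],"twist":[0,0,0],"claw":-1},{"offset":[3.94,-0.4,0],"twist":[0,0,0],"claw":-1},{"offset":[3.94,-0.4,0],"twist":[0,0,0],"claw":-1},{"offset":[3.94,-0.4,0],"twist":[0,0,0],"claw":-1},{"offset":[3.94,-0.4,0],"twist":[0,0,0],"claw":-1},{"offset":[3.94,-0.4,0],"twist":[0,0,0],"claw":-1},{"offset":[3.94,-0.4,0],"twist":[0,0,0],"claw":-1},{"offset":[0,0,0],"twist":[0,0,-7.96],"claw":-1},{"offset":[0,0,0],"twist":[0,0,-7.96],"claw":-1},{"offset":[0,0,0],"twist":[0,0,-7.96],"claw":-1},{"offset":[0,0,0],"twist":[0,0,-7.96],"claw":-1},{"offset":[0,0,0],"twist":[0,0,-7.96],"claw":-1},{"offset":[0,0,0],"twist":[0,0,-7.96],"claw":-1},{"offset":[0,0,0],"twist":[0,0,-7.96],"claw":-1},{"offset":[0,0,0],"twist":[0,0,-7.96],"claw":-1}]'; python3 -m creep '[{"offset":[0,0,0],"twist":[0,0,0],"claw":-1},{"offset":[0,0,0],"twist":[0,0,0],"claw":-1}]'; python3 - <<'E'
from h import *
plan([.608,.117,.048],129)
f=grab('wrist','w8')
im=f['pixels'][:,:,::-1]
u=proj(f,[.608,.117,.05]);x,y=[int(v) for v in np.clip(u-[70,60],0,[372,264])]
cv2.imwrite('pics/w8c.png',cv2.resize(im[y:y+120,x:x+140],(700,600),interpolation=cv2.INTER_CUBIC));print(x,y)
E
```

```text
time_s: 32.4
ee_pos: [0.608, 0.1167, 0.2422]
orientation: [-0.0, 0.428, 0.904, 0.0]
force: [0.1, -0.4, -1.0]
grip_width: 1.0
time_s: 32.6
ee_pos: [0.6082, 0.1168, 0.2428]
orientation: [0.0, 0.432, 0.902, 0.0]
force: [0.1, 0.0, 0.5]
grip_width: 0.999
off cm [ 0.03 -0.02 19.48] twist [ 0.1  0.  -0.2] yaw now 128.8 p [0.6082 0.1168 0.2428] t 32.6
187 106
```

View pics/w8c.png

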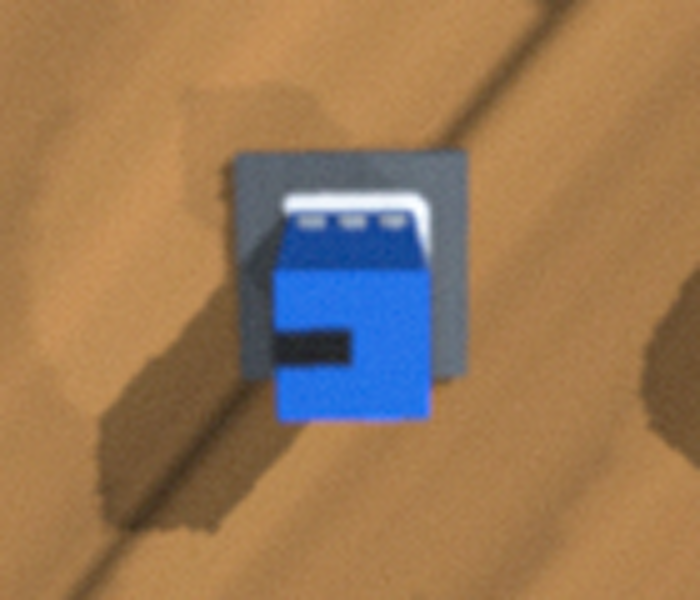

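Blue is at the centre, square with the tool, slot left and 3 dots up. The flange corners are (235,153), (467,153), (466,378) and (240,380).

```bash
python3 - <<'E'
from h import *
f=grab('wrist')
g=lambda u,z:onz(f,np.array(u)/5+[187,106],z)[:2]
F=[g(u,.006) for u in((235,153),(467,153),(466,378),(240,380))];T=[g(u,.09) for u in((273,269),(430,269),(431,421),(276,421))]
for Q in(F,T):
    print(np.mean(Q,0),[round(np.degrees(np.arctan2(*(b-a)[::-1])),1) for a,b in((Q[0],Q[1]),(Q[3],Q[2]),(Q[3],Q[0]),(Q[2],Q[1]))])
c=(np.mean(F,0)+np.mean(T,0))/2
plan([*c,.048],128.8)
E
```

```text
[0.6081 0.1165] [np.float64(38.8), np.float64(39.3), np.float64(129.0), np.float64(129.6)]
[0.6079 0.1169] [np.float64(38.8), np.float64(38.8), np.float64(129.1), np.float64(130.0)]
off cm [ 0.02 -0.06 19.51] twist [0.1 0.  0.1] yaw now 128.9 p [0.6083 0.1168 0.2431] t 32.7
```

```bash
python3 -m creep '[{"offset":[0,0,4],"twist":[0,0,0],"claw":-1},{"offset":[0,0,4],"twist":[0,0,0],"claw":-1},{"offset":[0,0,3],"twist":[0,0,0],"claw":-1},{"offset":[0,0,3],"twist":[0,0,0],"claw":-1},{"offset":[0,0,2.5],"twist":[0,0,0],"claw":-1},{"offset":[0,0,2],"twist":[0,0,0],"claw":-1},{"offset":[0,0,1],"twist":[0,0,0],"claw":-1},{"offset":[0,0,0],"twist":[0,0,0],"claw":-1},{"offset":[0,0,0],"twist":[0,0,0],"claw":1},{"offset":[0,0,0],"twist":[0,0,0],"claw":1},{"offset":[0,0,0],"twist":[0,0,0],"claw":1},{"offset":[0,0,0],"twist":[0,0,0],"claw":1},{"offset":[0,0,0],"twist":[0,0,0],"claw":1},{"offset":[0,0,0],"twist":[0,0,0],"claw":1},{"offset":[0,0,0],"twist":[0,0,0],"claw":1}]'; python3 -c "
from h import *
plan([.608,.1167,.0478],128.9)"
```

```text
time_s: 34.2
ee_pos: [0.6095, 0.117, 0.0497]
orientation: [0.002, 0.431, 0.903, 0.001]
force: [-0.1, -0.8, 6.3]
grip_width: 0.368
off cm [ 0.07 -0.14  0.19] twist [0.2 0.1 0.1] yaw now 129.0 p [0.6095 0.117  0.0497] t 34.2
```

```bash
python3 -m creep '[{"offset":[0,0,-1],"twist":[0,0,0],"claw":1},{"offset":[0,0,-3],"twist":[0,0,0],"claw":1},{"offset":[0,0,-4],"twist":[0,0,0],"claw":1},{"offset":[0,0,-2],"twist":[0,0,0],"claw":1},{"offset":[0,0,0],"twist":[0,0,-4.2],"claw":1},{"offset":[0,0,0],"twist":[0,0,-8.4],"claw":1},{"offset":[0,0,0],"twist":[0,0,-8.4],"claw":1},{"offset":[0,0,0],"twist":[0,0,-8.4],"claw":1},{"offset":[0,0,0],"twist":[0,0,-8.4],"claw":1},{"offset":[0,0,0],"twist":[0,0,-8.4],"claw":1},{"offset":[0,0,0],"twist":[0,0,-8.4],"claw":1},{"offset":[0,0,0],"twist":[0,0,-8.4],"claw":1},{"offset":[0,0,0],"twist":[0,0,-8.4],"claw":1},{"offset":[0,0,0],"twist":[0,0,-8.4],"claw":1},{"offset":[0,0,0],"twist":[0,0,-8.4],"claw":1},{"offset":[0,0,0],"twist":[0,0,-4.2],"claw":1},{"offset":[0,0,0],"twist":[0,0,0],"claw":1}]'; python3 - <<'E'
from h import *
A=np.array([.4595,.3174]);f=np.array([.7466,.6652]);l=np.array([-f[1],f[0]])
print(A+.001*f,A-.001*l,A-.001*f)
plan([*(A+.001*f),.15],221.7)
w=grab('wrist','w9');p,R,_=pose();u=proj(w,p)
for n in('blue_side3','blue'): print(n,lm(n,'wrist',1))
for X in([.016,0,.0497-.03],[0,0,.0497]): print(proj(w,p+R@np.array(X)))
E
```

```text
time_s: 35.9
ee_pos: [0.6081, 0.1168, 0.1483]
orientation: [0.001, -0.353, 0.936, 0.0]
force: [-0.3, 0.4, -2.7]
grip_width: 0.366
[0.4602 0.3181] [0.4602 0.3167] [0.4588 0.3167]
off cm [-2.21 24.88 -0.18] twist [-0.   0.1 -0.3] yaw now -138.6 p [0.6081 0.1168 0.1483] t 35.9
blue_side3 [(array([284.1, 225.8]), 0.84)]
blue [(array([125.1, 209.7]), 0.94)]
[255.6606 204.9442]
[255.938  211.7501]
```

```bash
python3 -m creep '[{"offset":[-0.2,1.7,0],"twist":[0,0,-0.2],"claw":1},{"offset":[-0.3,3.6,0],"twist":[0,0,0],"claw":1},{"offset":[-0.3,3.6,0],"twist":[0,0,0],"claw":1},{"offset":[-0.3,3.6,0],"twist":[0,0,0],"claw":1},{"offset":[-0.3,3.6,0],"twist":[0,0,0],"claw":1},{"offset":[-0.3,3.6,0],"twist":[0,0,0],"claw":1},{"offset":[-0.3,3.6,0],"twist":[0,0,0],"claw":1},{"offset":[-0.2,1.6,0],"twist":[0,0,0],"claw":1},{"offset":[0,0,1],"twist":[0,0,0],"claw":1},{"offset":[0,0,0.9],"twist":[0,0,0],"claw":1},{"offset":[0,0,0],"twist":[0,0,0],"claw":1},{"offset":[0,0,0],"twist":[0,0,0],"claw":1},{"offset":[0,0,0],"twist":[0,0,0],"claw":1}]'; python3 -c "
from h import *
plan([.4602,.3181,.1297],221.7)"
```

```text
time_s: 37.35
ee_pos: [0.4607, 0.3171, 0.1295]
orientation: [0.001, -0.354, 0.935, -0.0]
force: [-0.1, -0.4, -2.4]
grip_width: 0.367
off cm [-0.03  0.11 -0.02] twist [-0.1  0.1 -0.2] yaw now -138.5 p [0.4607 0.3171 0.1295] t 37.35
```

```bash
python3 -m creep '[{"offset":[0,0.1,0],"twist":[0,0,-0.2],"claw":1},{"offset":[0,0,0],"twist":[0,0,0],"claw":1},{"offset":[0,0,0],"twist":[0,0,0],"claw":1},{"offset":[0,0,0],"twist":[0,0,0],"claw":1},{"offset":[0,0,0],"twist":[0,0,0],"claw":1},{"offset":[0,0,0],"twist":[0,0,0],"claw":1},{"offset":[0,0,0],"twist":[0,0,0],"claw":1},{"offset":[0,0,0],"twist":[0,0,0],"claw":1},{"offset":[0,0,0],"twist":[0,0,0],"claw":1},{"offset":[0,0,0],"twist":[0,0,0],"claw":1},{"offset":[0,0,0],"twist":[0,0,0],"claw":1},{"offset":[0,0,0],"twist":[0,0,0],"claw":1},{"offset":[0,0,0],"twist":[0,0,0],"claw":1},{"offset":[0,0,0],"twist":[0,0,0],"claw":1},{"offset":[0,0,0],"twist":[0,0,0],"claw":1}]'; python3 -c "
from h import *
dots();plan([.4602,.3181,.1297],221.7)"; python3 -m creep '[{"offset":[0,0,0],"twist":[0,0,4],"claw":1},{"offset":[0,0,0],"twist":[0,0,8.2],"claw":1},{"offset":[0,0,0],"twist":[0,0,8.2],"claw":1},{"offset":[0,0,0],"twist":[0,0,8.2],"claw":1},{"offset":[0,0,0],"twist":[0,0,8.2],"claw":1},{"offset":[0,0,0],"twist":[0,0,8.2],"claw":1},{"offset":[0,0,0],"twist":[0,0,8.2],"claw":1},{"offset":[0,0,0],"twist":[0,0,8.2],"claw":1},{"offset":[0,0,0],"twist":[0,0,8.2],"claw":1},{"offset":[0,0,0],"twist":[0,0,8.2],"claw":1},{"offset":[0,0,0],"twist":[0,0,8.2],"claw":1},{"offset":[0,0,0],"twist":[0,0,4],"claw":1},{"offset":[0,0,0],"twist":[0,0,0],"claw":1}]'; python3 -c "
from h import *
plan([.4602,.3167,.1297],131.7)"
```

```text
time_s: 38.85
ee_pos: [0.4593, 0.3185, 0.1294]
orientation: [0.001, -0.357, 0.934, -0.0]
force: [0.1, 0.3, -2.3]
grip_width: 0.367
blob 1 368.0 243.0
blob 35 387.5 250.3
blob 10 377.5 250.2
blob 6 369.0 254.0
off cm [-0.04 -0.09 -0.03] twist [-0.1  0.1  0.1] yaw now -138.2 p [0.4593 0.3185 0.1294] t 38.9
time_s: 40.2
ee_pos: [0.4593, 0.3185, 0.1294]
orientation: [0.001, 0.408, 0.913, 0.001]
force: [-0.4, 0.9, -2.4]
grip_width: 0.368
off cm [-0.19 -0.05 -0.03] twist [0.1 0.1 0.1] yaw now 131.8 p [0.4593 0.3185 0.1294] t 40.2
```

One dot at (377.5,250.2), the same spot as green's. On to side 2 and then side 3.

```bash
python3 -m creep '[{"offset":[-0.2,-0.05,0],"twist":[0,0,0],"claw":1},{"offset":[0,0,0],"twist":[0,0,0],"claw":1},{"offset":[0,0,0],"twist":[0,0,0],"claw":1},{"offset":[0,0,0],"twist":[0,0,0],"claw":1},{"offset":[0,0,0],"twist":[0,0,0],"claw":1},{"offset":[0,0,0],"twist":[0,0,0],"claw":1},{"offset":[0,0,0],"twist":[0,0,0],"claw":1},{"offset":[0,0,0],"twist":[0,0,0],"claw":1},{"offset":[0,0,0],"twist":[0,0,0],"claw":1},{"offset":[0,0,0],"twist":[0,0,0],"claw":1},{"offset":[0,0,0],"twist":[0,0,0],"claw":1},{"offset":[0,0,0],"twist":[0,0,0],"claw":1},{"offset":[0,0,0],"twist":[0,0,0],"claw":1},{"offset":[0,0,0],"twist":[0,0,0],"claw":1},{"offset":[0,0,0],"twist":[0,0,0],"claw":1}]'; python3 -c "
from h import *
dots();plan([.4602,.3167,.1297],131.7)"; python3 -m creep '[{"offset":[0,0,0],"twist":[0,0,4],"claw":1},{"offset":[0,0,0],"twist":[0,0,8.2],"claw":1},{"offset":[0,0,0],"twist":[0,0,8.2],"claw":1},{"offset":[0,0,0],"twist":[0,0,8.2],"claw":1},{"offset":[0,0,0],"twist":[0,0,8.2],"claw":1},{"offset":[0,0,0],"twist":[0,0,8.2],"claw":1},{"offset":[0,0,0],"twist":[0,0,8.2],"claw":1},{"offset":[0,0,0],"twist":[0,0,8.2],"claw":1},{"offset":[0,0,0],"twist":[0,0,8.2],"claw":1},{"offset":[0,0,0],"twist":[0,0,8.2],"claw":1},{"offset":[0,0,0],"twist":[0,0,8.2],"claw":1},{"offset":[0,0,0],"twist":[0,0,4],"claw":1},{"offset":[0,0,0],"twist":[0,0,0],"claw":1}]'; python3 -c "
from h import *
plan([.4588,.3167,.1297],41.7)"
```

```text
time_s: 41.7
ee_pos: [0.4602, 0.3167, 0.1294]
orientation: [0.001, 0.408, 0.913, 0.001]
force: [0.2, 0.6, -2.2]
grip_width: 0.368
blob 35 367.2 249.6
blob 5 375.4 243.8
blob 3 384.4 245.9
blob 33 386.4 251.0
blob 7 374.1 249.5
blob 8 379.6 250.5
off cm [ 0.   -0.   -0.03] twist [0.1 0.1 0.1] yaw now 131.8 p [0.4602 0.3167 0.1294] t 41.75
time_s: 43.05
ee_pos: [0.4602, 0.3166, 0.1294]
orientation: [0.0, 0.934, 0.357, 0.001]
force: [0.3, 0.1, -2.6]
grip_width: 0.368
off cm [-0.1  -0.1  -0.03] twist [ 0.1 -0.1  0.1] yaw now 41.8 p [0.4602 0.3166 0.1294] t 43.05
```

```bash
python3 -m creep '[{"offset":[-0.1,-0.1,0],"twist":[0,0,0],"claw":1},{"offset":[0,0,0],"twist":[0,0,0],"claw":1},{"offset":[0,0,0],"twist":[0,0,0],"claw":1},{"offset":[0,0,0],"twist":[0,0,0],"claw":1},{"offset":[0,0,0],"twist":[0,0,0],"claw":1},{"offset":[0,0,0],"twist":[0,0,0],"claw":1},{"offset":[0,0,0],"twist":[0,0,0],"claw":1},{"offset":[0,0,0],"twist":[0,0,0],"claw":1},{"offset":[0,0,0],"twist":[0,0,0],"claw":1},{"offset":[0,0,0],"twist":[0,0,0],"claw":1},{"offset":[0,0,0],"twist":[0,0,0],"claw":1},{"offset":[0,0,0],"twist":[0,0,0],"claw":1},{"offset":[0,0,0],"twist":[0,0,0],"claw":1},{"offset":[0,0,0],"twist":[0,0,0],"claw":1},{"offset":[0,0,0],"twist":[0,0,0],"claw":1}]'; python3 -c "
from h import *
dots()"; python3 -m creep '[{"offset":[0,0,-2],"twist":[0,0,0],"claw":1},{"offset":[0,0,-3],"twist":[0,0,0],"claw":1},{"offset":[0,0,-3],"twist":[0,0,0],"claw":1},{"offset":[0,0,0],"twist":[0,0,-7.8],"claw":1},{"offset":[0,0,0],"twist":[0,0,-7.8],"claw":1},{"offset":[0,0,0],"twist":[0,0,-7.9],"claw":1},{"offset":[0,0,0],"twist":[0,0,0],"claw":1}]'; python3 -c "
from h import *
plan([.5041,-.225,.21],65.3)"
```

```text
time_s: 44.55
ee_pos: [0.4588, 0.3168, 0.1294]
orientation: [0.0, 0.934, 0.357, 0.001]
force: [0.8, -0.7, -3.2]
grip_width: 0.368
blob 38 367.8 250.2
blob 2 370.0 243.5
blob 54 383.5 250.2
blob 9 372.3 248.9
time_s: 45.3
ee_pos: [0.4585, 0.3166, 0.2094]
orientation: [0.0, 0.842, 0.539, 0.001]
force: [-0.5, -0.5, -2.0]
grip_width: 0.368
off cm [-47.29  26.79  -0.08] twist [ 0.1 -0.1 -0. ] yaw now 65.3 p [0.4585 0.3166 0.2094] t 45.3
```

```bash
python3 -m creep '[{"offset":[-1.7,0.96,0],"twist":[0,0,0],"claw":1},{"offset":[-3.38,1.91,0],"twist":[0,0,0],"claw":1},{"offset":[-3.38,1.91,0],"twist":[0,0,0],"claw":1},{"offset":[-3.38,1.91,0],"twist":[0,0,0],"claw":1},{"offset":[-3.38,1.91,0],"twist":[0,0,0],"claw":1},{"offset":[-3.38,1.91,0],"twist":[0,0,0],"claw":1},{"offset":[-3.38,1.91,0],"twist":[0,0,0],"claw":1},{"offset":[-3.38,1.91,0],"twist":[0,0,0],"claw":1},{"offset":[-3.38,1.91,0],"twist":[0,0,0],"claw":1},{"offset":[-3.38,1.91,0],"twist":[0,0,0],"claw":1},{"offset":[-3.38,1.91,0],"twist":[0,0,0],"claw":1},{"offset":[-3.38,1.91,0],"twist":[0,0,0],"claw":1},{"offset":[-3.38,1.91,0],"twist":[0,0,0],"claw":1},{"offset":[-3.38,1.91,0],"twist":[0,0,0],"claw":1},{"offset":[-1.7,0.96,0],"twist":[0,0,0],"claw":1},{"offset":[0,0,0],"twist":[0,0,0],"claw":1},{"offset":[0,0,0],"twist":[0,0,0],"claw":1},{"offset":[0,0,0],"twist":[0,0,0],"claw":1}]'; python3 - <<'E'
from h import *
plan([.5041,-.225,.065],65.3)
f=grab('wrist')
print([(u,s,onz(f,u,.093)[:2],) for u,s in lm('drawer_pull','wrist')],[(u,s,onz(f,u,.014)[:2],) for u,s in lm('drawer_spot','wrist')])
t=grab('top')
print([(u,s,onz(t,u,.014)[:2],) for u,s in lm('green','top',1)],[(u,s,onz(t,u,.093)[:2],) for u,s in lm('drawer_pull','top',1)])
cv2.imwrite('pics/p10.png',np.hstack([cv2.resize(x['pixels'][:,:,::-1],(400,300)) for x in (f,t)]))
E
```

```text
time_s: 47.1
ee_pos: [0.5035, -0.2242, 0.209]
orientation: [-0.0, 0.842, 0.539, 0.001]
force: [-0.7, 0.2, -2.9]
grip_width: 0.367
off cm [-0.08  0.07 14.4 ] twist [ 0.1 -0.1 -0. ] yaw now 65.3 p [ 0.5035 -0.2242  0.209 ] t 47.1
[(array([135.6, 239.8]), 0.97, array([ 0.3635, -0.2242]))] []
[(array([343. , 205.4]), 0.59, array([ 0.5412, -0.2544]))] [(array([339.2, 259. ]), 0.85, array([ 0.3626, -0.2217]))]
```

View pics/p10.png

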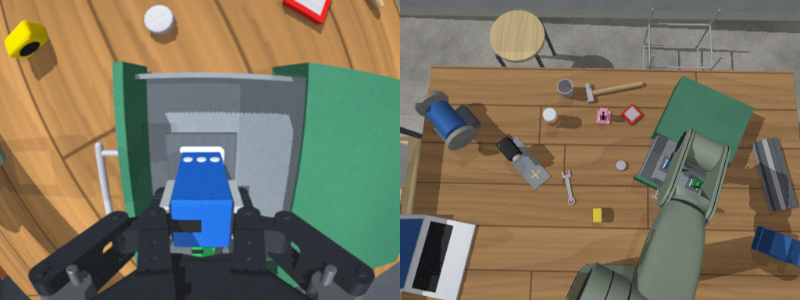

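Blue hangs over a free piece of floor, with green behind it at (205,252) left and (696,183) right. Lower it.

```bash
python3 -m creep '[{"offset":[0,0,4],"twist":[0,0,0],"claw":1},{"offset":[0,0,4],"twist":[0,0,0],"claw":1},{"offset":[0,0,3],"twist":[0,0,0],"claw":1},{"offset":[0,0,2],"twist":[0,0,0],"claw":1},{"offset":[0,0,1],"twist":[0,0,0],"claw":1},{"offset":[0,0,0.3],"twist":[0,0,0],"claw":1},{"offset":[0,0,0],"twist":[0,0,0],"claw":1},{"offset":[0,0,0],"twist":[0,0,0],"claw":1}]'
```

```text
time_s: 48.2
ee_pos: [0.505, -0.2255, 0.0674]
orientation: [0.001, 0.842, 0.539, 0.002]
force: [0.6, 0.4, -3.2]
grip_width: 0.37
```

```bash
python3 -m creep '[{"offset":[0,0,0.17],"twist":[0,0,0],"claw":1},{"offset":[0,0,0.17],"twist":[0,0,0],"claw":1},{"offset":[0,0,0],"twist":[0,0,0],"claw":1},{"offset":[0,0,0],"twist":[0,0,0],"claw":0},{"offset":[0,0,0],"twist":[0,0,0],"claw":-0.6},{"offset":[0,0,0],"twist":[0,0,0],"claw":-0.8},{"offset":[0,0,0],"twist":[0,0,0],"claw":-0.8},{"offset":[0,0,0],"twist":[0,0,0],"claw":-0.8},{"offset":[0,0,-1],"twist":[0,0,0],"claw":-0.8},{"offset":[0,0,-3],"twist":[0,0,0],"claw":-0.8},{"offset":[0,0,-4],"twist":[0,0,0],"claw":-0.8},{"offset":[0,0,-4],"twist":[0,0,0],"claw":-0.8},{"offset":[0,0,-4],"twist":[0,0,0],"claw":-0.8},{"offset":[0,0,-4],"twist":[0,0,0],"claw":-0.8},{"offset":[0,0,0],"twist":[0,0,0],"claw":0.4}]'; python3 -c "
from h import *
plan([.3605,-.225,.25],65.3)"
```

```text
time_s: 49.7
ee_pos: [0.5062, -0.2264, 0.2698]
orientation: [0.006, 0.842, 0.539, 0.005]
force: [0.5, -0.2, 0.1]
grip_width: 0.751
off cm [ -5.96 -13.32   1.77] twist [ 0.9 -0.1 -0. ] yaw now 65.3 p [ 0.5062 -0.2264  0.2698] t 49.7
```

```bash
python3 -m creep '[{"offset":[-1.5,-3.33,0],"twist":[0.2,0,0],"claw":0.4},{"offset":[-1.5,-3.33,0],"twist":[0,0,0],"claw":0.4},{"offset":[-1.5,-3.33,0],"twist":[0,0,0],"claw":0.4},{"offset":[-1.5,-3.33,1.5],"twist":[0,0,0],"claw":0.4},{"offset":[0,0,0],"twist":[0,0,0],"claw":0.4},{"offset":[0,0,0],"twist":[0,0,0],"claw":0.4},{"offset":[0,0,0],"twist":[0,0,0],"claw":0.4}]'; python3 - <<'E'
from h import *
f=grab('wrist');L=lm('drawer_pull','wrist');print([(u,s,onz(f,u,.093)[:2],) for u,s in L])
plan([.3605,-.225,.0755],65.3)
cv2.imwrite('pics/p11.png',cv2.resize(f['pixels'][:,:,::-1],(600,450)))
E
```

```text
time_s: 50.4
ee_pos: [0.3585, -0.2244, 0.2482]
orientation: [-0.0, 0.842, 0.539, 0.001]
force: [-0.4, -0.6, 0.7]
grip_width: 0.3
[(array([262.6, 173.6]), 0.6, array([ 0.3626, -0.2253])), (array([335.7, 162.5]), 0.27, array([ 0.4375, -0.2461]))]
off cm [-0.01  0.2  17.26] twist [-0.  -0.1  0. ] yaw now 65.3 p [ 0.3587 -0.2243  0.2481] t 50.5
```

View pics/p11.png

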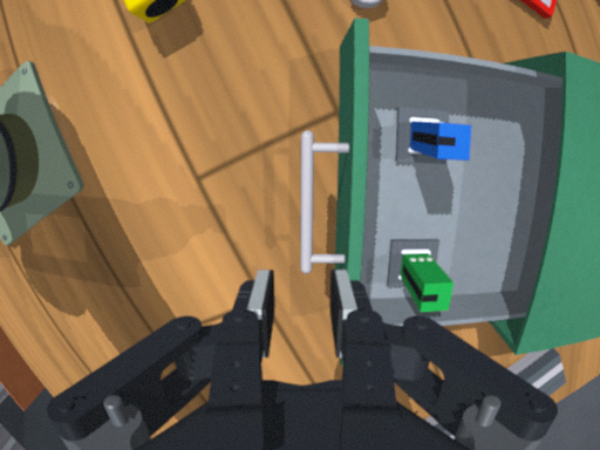

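Both feet stand upright, blue at (440,140) and green at (428,280). Grip the handle and push the drawer shut.

```bash
python3 -m creep '[{"offset":[0,0.2,4],"twist":[0,0,0.2],"claw":0.4},{"offset":[0,0,4],"twist":[0,0,0],"claw":0.4},{"offset":[0,0,4],"twist":[0,0,0],"claw":0.4},{"offset":[0,0,3],"twist":[0,0,0],"claw":0.4},{"offset":[0,0,1.5],"twist":[0,0,0],"claw":0.4},{"offset":[0,0,0.6],"twist":[0,0,0],"claw":0.4},{"offset":[0,0,0],"twist":[0,0,0],"claw":0.4},{"offset":[0,0,0],"twist":[0,0,0],"claw":1},{"offset":[0,0,0],"twist":[0,0,0],"claw":1},{"offset":[0,0,0],"twist":[0,0,0],"claw":1},{"offset":[0,0,0],"twist":[0,0,0],"claw":1},{"offset":[0,0,0],"twist":[0,0,0],"claw":1}]' ; python3 -m creep '[{"offset":[0,0.3,0],"twist":[0,0,0],"claw":1},{"offset":[0,0.6,0],"twist":[0,0,0],"claw":1},{"offset":[0,0.9,0],"twist":[0,0,0],"claw":1},{"offset":[0,1,0],"twist":[0,0,0],"claw":1},{"offset":[0,1,0],"twist":[0,0,0],"claw":1},{"offset":[0,1,0],"twist":[0,0,0],"claw":1},{"offset":[0,1.2,0],"twist":[0,0,0],"claw":1},{"offset":[0,1.2,0],"twist":[0,0,0],"claw":1},{"offset":[0,1.2,0],"twist":[0,0,0],"claw":1},{"offset":[0,1.2,0],"twist":[0,0,0],"claw":1},{"offset":[0,1.2,0],"twist":[0,0,0],"claw":1},{"offset":[0,1.2,0],"twist":[0,0,0],"claw":1},{"offset":[0,1.2,0],"twist":[0,0,0],"claw":1},{"offset":[0,1.2,0],"twist":[0,0,0],"claw":1},{"offset":[0,1.2,0],"twist":[0,0,0],"claw":1},{"offset":[0,1,0],"twist":[0,0,0],"claw":1},{"offset":[0,0.6,0],"twist":[0,0,0],"claw":1},{"offset":[0,0.3,0],"twist":[0,0,0],"claw":1},{"offset":[0,0,0],"twist":[0,0,0],"claw":1}]'
```

```text
time_s: 51.7
ee_pos: [0.3603, -0.225, 0.0775]
orientation: [0.0, 0.843, 0.538, 0.001]
force: [4.4, 0.7, 5.0]
grip_width: 0.099
time_s: 53.6
ee_pos: [0.5176, -0.2984, 0.0776]
orientation: [-0.001, 0.843, 0.538, -0.0]
force: [0.4, 0.5, 9.1]
grip_width: 0.105
```

```bash
python3 -m creep '[{"offset":[0,0.4,0],"twist":[0,0,0],"claw":1},{"offset":[0,0.4,0],"twist":[0,0,0],"claw":1},{"offset":[0,0.4,0],"twist":[0,0,0],"claw":1},{"offset":[0,0.3,0],"twist":[0,0,0],"claw":1},{"offset":[0,0.2,0],"twist":[0,0,0],"claw":1},{"offset":[0,0,0],"twist":[0,0,0],"claw":1}]'; python3 -m creep '[{"offset":[0,0.2,0],"twist":[0,0,0],"claw":1},{"offset":[0,0.2,0],"twist":[0,0,0],"claw":1},{"offset":[0,0,0],"twist":[0,0,0],"claw":1}]'
```

```text
time_s: 54.2
ee_pos: [0.5324, -0.3052, 0.0775]
orientation: [-0.002, 0.843, 0.538, -0.0]
force: [-1.2, 0.5, 9.2]
grip_width: 0.102
time_s: 54.5
ee_pos: [0.5335, -0.3057, 0.0775]
orientation: [-0.004, 0.843, 0.538, -0.002]
force: [-6.2, 4.4, 14.1]
grip_width: 0.109
```

```bash
python3 -m creep '[{"offset":[0,0.2,0],"twist":[0,0,0],"claw":1},{"offset":[0,0,0],"twist":[0,0,0],"claw":1},{"offset":[0,0,0],"twist":[0,0,0],"claw":1}]'
```

```text
time_s: 54.8
ee_pos: [0.5334, -0.3057, 0.0775]
orientation: [-0.006, 0.843, 0.538, -0.003]
force: [-11.4, 5.2, 16.9]
grip_width: 0.103
```

```bash
python3 -m creep '[{"offset":[0,-0.3,0],"twist":[0,0,0],"claw":1},{"offset":[0,0,0],"twist":[0,0,0],"claw":0.4},{"offset":[0,0,0],"twist":[0,0,0],"claw":0.4},{"offset":[0,0,0],"twist":[0,0,0],"claw":0.4},{"offset":[0,0,0],"twist":[0,0,0],"claw":0.4},{"offset":[0,0,-2],"twist":[0,0,0],"claw":0.4},{"offset":[0,0,-4],"twist":[0,0,0],"claw":0.4},{"offset":[0,0,-4],"twist":[0,0,0],"claw":0.4},{"offset":[0,0,-4],"twist":[0,0,0],"claw":0.4},{"offset":[0,-3,-4],"twist":[0,0,0],"claw":0.4},{"offset":[0,-3,0],"twist":[0,0,0],"claw":0.4},{"offset":[0,0,0],"twist":[0,0,0],"claw":0.4},{"offset":[0,0,0],"twist":[0,0,0],"claw":0.4}]'; python3 - <<'E'
from h import *
f=grab('wrist');t=grab('scene')
print([(u,s,onz(f,u,.093)[:2],) for u,s in lm('drawer_pull','wrist')])
cv2.imwrite('pics/p12.png',np.hstack([cv2.resize(x['pixels'][:,:,::-1],(400,300)) for x in (f,t)]))
E
```

```text
time_s: 56.1
ee_pos: [0.4808, -0.2814, 0.2561]
orientation: [-0.002, 0.843, 0.538, -0.0]
force: [1.1, -0.2, -0.6]
grip_width: 0.301
[(array([311.3, 171.1]), 0.81, array([ 0.5324, -0.3033]))]
```

View pics/p12.png

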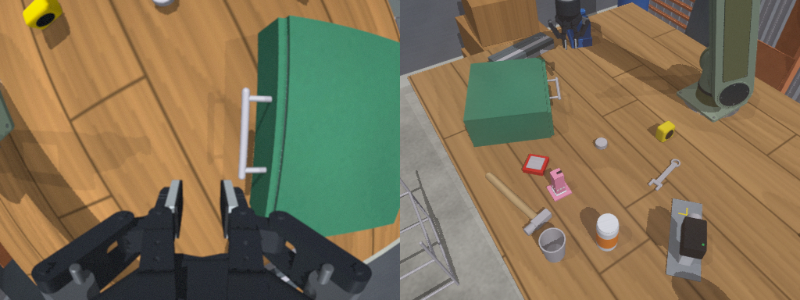

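The drawer front is flush with the unit (left, around (280,130)), and the camera, spanner, nut, can, magnet and pink foot are where they were. The robot is clear, so I hand in.

```bash
python3 -c "
from station import workorder
print(workorder.finish_job())"
```

```text
the job is handed in; nothing more can be done
None
```

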